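# Park the index plunger of a vial slide and run the rack over

### The arm

A 7-joint arm with a two-finger parallel gripper is mounted at the origin on the work surface; the furniture and walls round the work are solid. World frame = base frame: x ahead of the robot, y to its left, z up, the work surface at z = 0. Lengths are in m, angles in rad, forces in N, time in s.
With the tool pointing down it reaches from about 0.4 to 0.85 m from the base axis. Payload 4.5 kg.
Tool frame: the origin (TCP) lies on the centre line of the jaws, within the pads' length; the fingertips stand 14 mm ahead of it and the grasp point (between the pads) lies 5 mm behind it; y points along the fingers, z is the direction in which the jaws open and shut, and the axes are right-handed (so a half turn about y gives the same grasp; the last joint's range is limited). The gripper opens to 88 mm and grips with 3 to 60 N. Pads are 18 mm wide; open, the fingers measure 123 mm over their backs; the gripper's body (75 mm by 187 mm) begins 45 mm behind the grasp point.
Start: joints at [-1.171, 0.689, -0.195, 1.565, 0.157, 0.902, -0.215], TCP at [0.224, 0.584, 0.253] pointing down, gripper open.
Joint ranges: [-3.01, 3.01], [-0.46, 2.08], [-1.47, 1.51], [0.13, 2.56], [-1, 4.14], [0.04, 2.09], [-2.66, 2.66]. Speed limits (rad/s): [2.57, 2.57, 3.14, 3.14, 3.14, 3.14, 3.14].

### API

Orientations are given as a unit quaternion [x, y, z, w].
In Python, from plant import get_state, imaging, job gives the robot as it stands.
- The arm moves only by the tool send_rows, never from a script. Its argument "motion" is a list that holds one entry, the list of rows, each a list of 7 numbers: the turn, a rotation vector about the tool's x, y, z scaled (see below), then the shift along the tool's x, y, z scaled (see below), then the gripper's target within -1 to 1 (shut at 1, half-way at 0, fully open at -1). In form: [[[rx, ry, rz, tx, ty, tz, gripper], ...]]. A call has exactly 5 rows; each row shifts and turns the commanded pose from where the row before left it, along the tool's axes as they then stand; what a row does not reach is not made up. The controller multiplies each number of a shift by 0.02 m and each number of a turn by 0.08 rad. A row lasts 1/12 s, in which the tool goes at most 41.7 mm and 7.16 degrees, less where a joint would pass 70% of its speed; a pose out of reach is approached as far as the arm can. A call with a number of a shift or a turn outside -1 to 1 is refused whole. A call with a gripper value outside its range is refused whole. The fingers move at their own pace and stop on an object; "force" is the grip in N (left out, the last holds). Time passes only in rows, so rows that do not move let the fingers close, or fill a call up. It gives the time, the measured TCP pose, the force and the opening at its end, in the units of the state.
- get_state(): the state, without advancing time (a new reading comes with each control period).
- imaging.snapshot(name): name is "scene" or "top" or "wrist"; returns a dict with "img" (400x640x3 uint8, red, green, blue), "camera_matrix" (3x3 intrinsics, pixels), "dist_coeffs" ([k1, k2, p1, p2, k3] as OpenCV has them; the pictures are not rectified), "R" (3x3) and "t" (3): a world point X has camera coordinates R X + t; the wrist camera has in their place "hand_eye" (4x4, takes a point from camera to tool coordinates, whose origin is the TCP and whose axes are the tool frame's). Camera axes: x right, y down, z forward; pixel columns grow to the right and rows downward; lengths in m; the calibration is good to about 2 mm. A picture is of the moment at which its call begins: read the wrist's pose just before it. There is no depth.
- job.finish_job(): hands the job in, once; it reports no verdict.
The state is a dict: "clock": time; "q": joint angles; "qd": joint speeds; "joint_torque": joint torques, N m; "tool_pos": TCP position; "eef_rot": TCP orientation; "contact_force": force on the tool from outside, world axes, zero at the start; "moment": the same for the moment, N m; "opening": opening from 0.0 (shut) to 1.0 (fully open).
Only numpy, scipy, OpenCV 4.12 (cv2) and the standard library are available. Lean on these libraries where they do the work, as an engineer would, in place of code of your own. Each camera call takes 0.05 s, during which the arm holds its last target.

### The job

The vial rack is locked by the spring-loaded index plunger on the bracket above it. Pull the plunger's black wing grip straight up, twist it clockwise (seen from above) only until you just feel its delicate stop, without leaning on it, and gently let it down into the rest notch so that it stays retracted when released. Then slide the rack by its post to the left end of its travel, fully against the stop, keeping both vials upright in their pockets and without disturbing the jar in front of the stand, and let go.

Things in the scene. Friction and masses are not known exactly. Their poses are not given: they have to be found in the camera images.
- stand: Fixed aluminium stand of the vial slide: base plate 160 x 280 mm, 12 mm thick, on the bench. Origin on the bench under the slide; x points away from the robot across the slide, y left along it, z up. A bracket at its far side, top at 60 mm, carries the plunger on the vertical line x = 35, y = 0 mm. Nothing near the wing grip is higher than 106 mm (the rack's post).
- housing: The plunger's fixed slotted steel sleeve on the bracket, 37 mm wide, top 24 mm above its foot; origin in the foot, on the plunger's axis; axes as the stand's. A cross pin through the plunger stands in its deep slots (locked): no turning there. Lifted 13 mm or more (full stroke 16 mm) the pin clears the cam and the plunger turns clockwise. Over 40 N between pin and sleeve strains it.
- sleeve_top (a point): Centre of the sleeve's top, on the plunger's axis, 84 mm above the bench. The rest notch sits on an adjustable collar, at an unknown 34 to 88 deg clockwise of locked. It is 2.5 mm deep and takes the pin within 2 to 3 deg of its middle. Let down short of it, the pin slides down a sloped cam and snaps back to locked.
- plunger: The sprung index plunger. Its grip is a black upright wing: 36 mm long (own x), 12 mm thick (own y, pinch across this), 34 mm high. Origin on its vertical axis, 14 mm below the wing's top, 20 mm above its underside. Locked: origin 110 mm above the bench, x along the stand's x. Parked in the notch: 119 to 120 mm. The spring pulls down with 7 N locked, 11 N at full stroke (16 mm).
- rack: White sliding rack, 104 x 180 mm, 22 mm thick, its top 36 mm above the bench, with two vials in 12 mm deep round pockets. Slides only along the stand's y, with about 2 N of friction, 70 mm to the left (+y) from its locked place to the end stop. Origin under its middle, at y = -35 mm on the stand when locked, +35 mm at the end stop.
- rack_handle (a point): Grip point on the axis of the rack's upright round aluminium post (16 mm diameter, top 106 mm above the bench, 70 mm above the rack); the point is 88 mm above the bench, at x = -33 mm on the stand, y = +35 mm when locked and +105 mm at the end stop. Pinch from above or push.
- vial_5: Small brown vial with black cap, 33 mm diameter, 58 mm tall, loose in the rack pocket nearer the post; origin at the centre of its underside, z up.
- vial_6: White vial with ribbed cap, 35 mm diameter, 66 mm tall, loose in the rack's other pocket; origin at the centre of its underside, z up.
- jar: Small white jar with grey screw cap, 46 mm diameter, 72 mm tall, standing on the bench in front of the stand, no part of the job: leave it standing. Origin at its underside.
- stop_ring: Thin fixed ring, 38 mm across, round the sleeve's foot; it carries the hard turn stop, set with the collar, that blocks the clockwise turn 2 to 3 deg past the notch's middle. The stop is delicate: feel for it; over 14 N of the pin against it (0.17 N m at the wing) is too much. Origin on the plunger's axis, 60 mm above the bench, axes as the stand's.
There are look-alikes about, which are no part of the job. What is shaped like the vial_5 but orange or purple is not meant.

How it is judged:
By the outcome, as a careful person would: the job done as asked, in the order asked, and still so for the second after the job is handed in, with the robot touching nothing.
It also fails if it takes over 72 s, if anything falls off the work surface, if the arm or the gripper's body presses on something with over 40 N, if the wrist force passes 120 N, or if a joint passes its speed limit or range.

## Working session

There is one attempt and no reset: what is moved stays moved. The work goes in short steps, Python scripts to look and compute and a tool call to move; the robot and the scene stay as the last step left them, time stands still between calls to the robot, and variables do not carry over. Pictures are saved under pics/ and viewed, and the job is handed in when it is done.

Besides the shell and the picture viewer there is one more tool, called after "Request:" by a JSON object that holds its "method" and its "body". send_rows: Moves the arm, as the interface text tells. Its arguments: {"type":"object","properties":{"motion":{"type":"array"},"force":{"type":"number"}},"required":["motion"]}

```bash
ls; mkdir -p pics; python3 - <<'E'
from plant import get_state, imaging
import cv2,numpy as np
np.set_printoptions(precision=4,suppress=True)
print(get_state())
for n in ["scene","top","wrist"]:
    d=imaging.snapshot(n); cv2.imwrite(f"pics/{n}0.png",d["img"][:,:,::-1])
    np.savez(f"{n}0.npz",**d)
    print(n,{k:v for k,v in d.items() if k!="img"})
E
```

```text
pics
{'clock': 0.0, 'q': array([-1.1712,  0.6899, -0.1945,  1.5663,  0.1573,  0.9025, -0.2151]), 'qd': array([-0.    , -0.0027, -0.0006,  0.0013,  0.0004,  0.0016,  0.0001]), 'joint_torque': array([  0.0002, -52.7554,  -1.267 , -15.3426,  -0.0528,   0.0067,
         0.0002]), 'tool_pos': array([0.2234, 0.5831, 0.2519]), 'eef_rot': array([ 0.696 , -0.1287,  0.1285, -0.6947]), 'contact_force': array([0.4843, 0.0897, 0.1376]), 'moment': array([-0.0477,  0.0594, -0.0424]), 'opening': 0.9986735232654536}
scene {'camera_matrix': array([[507.1072,   0.    , 322.2868],
       [  0.    , 507.1072, 200.583 ],
       [  0.    ,   0.    ,   1.    ]]), 'dist_coeffs': array([-0.0875,  0.    ,  0.    ,  0.    ,  0.    ]), 'R': array([[-0.7298, -0.6835, -0.0119],
       [-0.3678,  0.4073, -0.836 ],
       [ 0.5763, -0.6057, -0.5486]]), 't': array([0.3325, 0.2686, 0.629 ])}
top {'camera_matrix': array([[465.1365,   0.    , 320.847 ],
       [  0.    , 465.1365, 189.3134],
       [  0.    ,   0.    ,   1.    ]]), 'dist_coeffs': array([0.0109, 0.    , 0.    , 0.    , 0.    ]), 'R': array([[ 0.071 , -0.9975, -0.0035],
       [-0.9763, -0.0688, -0.205 ],
       [ 0.2043,  0.0179, -0.9788]]), 't': array([-0.072 ,  0.4781,  0.8495])}
wrist {'camera_matrix': array([[300.622 ,   0.    , 317.1422],
       [  0.    , 300.622 , 202.0665],
       [  0.    ,   0.    ,   1.    ]]), 'dist_coeffs': array([-0.0121,  0.    ,  0.    ,  0.    ,  0.    ]), 'hand_eye': array([[-0.0005,  0.9632,  0.2689, -0.0678],
       [-0.0009, -0.2689,  0.9632, -0.132 ],
       [ 1.    ,  0.0002,  0.001 , -0.0009],
       [ 0.    ,  0.    ,  0.    ,  1.    ]])}
```

View pics/scene0.png

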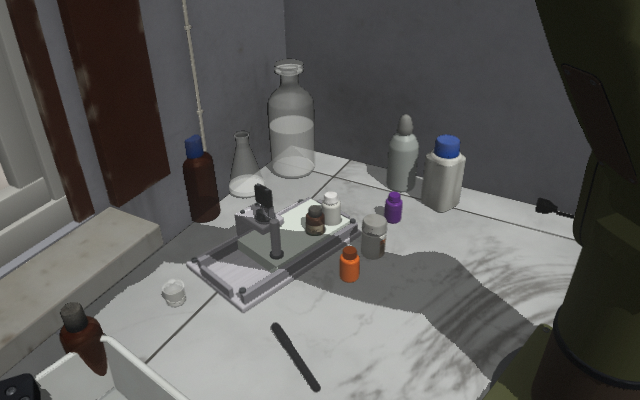

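View pics/top0.png

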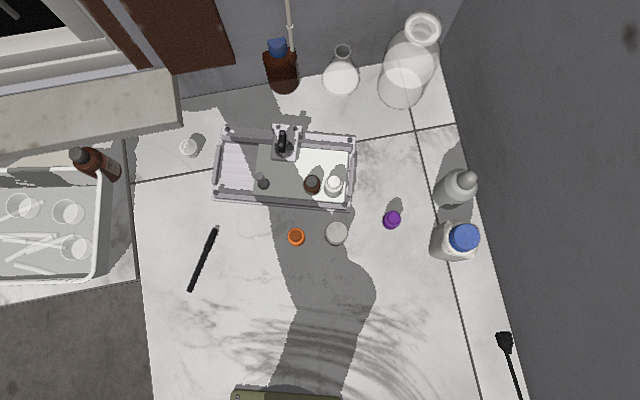

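View pics/wrist0.png

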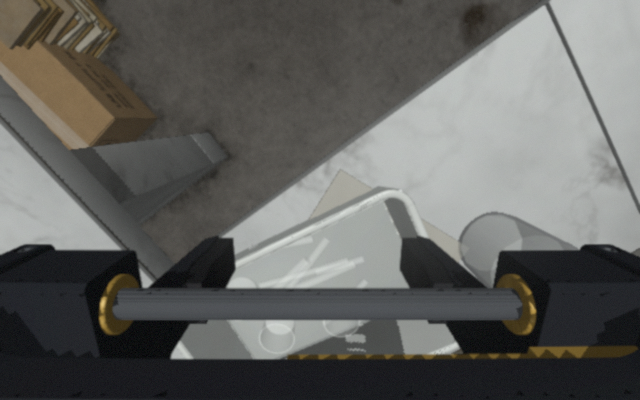

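```bash
cat > h.py <<'E'
import numpy as np,cv2
from scipy.spatial.transform import Rotation as Ro
np.set_printoptions(precision=4,suppress=True)
def ray(d,u,v,T=None):
    p=cv2.undistortPoints(np.array([[[u,v]]],float),d["camera_matrix"],d["dist_coeffs"])[0,0]
    r=np.array([p[0],p[1],1.])
    if T is not None:
        H=T@d["hand_eye"]; return H[:3,3],H[:3,:3]@r
    R,t=d["R"],d["t"]; return -R.T@t,R.T@r
def onz(d,u,v,z,T=None):
    o,r=ray(d,u,v,T); return o+r*(z-o[2])/r[2]
def tri(a,b):
    (o1,r1),(o2,r2)=a,b
    s=np.linalg.lstsq(np.c_[r1,-r2],o2-o1,rcond=None)[0]
    p,q=o1+r1*s[0],o2+r2*s[1]; return (p+q)/2,np.linalg.norm(p-q)
def proj(d,X,T=None):
    X=np.atleast_2d(X).astype(float)
    if T is not None:
        M=np.linalg.inv(T@d["hand_eye"]);R,t=M[:3,:3],M[:3,3]
    else: R,t=d["R"],d["t"]
    return cv2.projectPoints(X,cv2.Rodrigues(R)[0],t,d["camera_matrix"],d["dist_coeffs"])[0][:,0]
def Tst(s):
    T=np.eye(4);T[:3,:3]=Ro.from_quat(s["eef_rot"]).as_matrix();T[:3,3]=s["tool_pos"];return T
E
python3 - <<'E'
from h import *
a=cv2.imread("pics/top0.png")[110:220,200:370]; cv2.imwrite("pics/top0c.png",cv2.resize(a,None,fx=4.5,fy=4.5,interpolation=cv2.INTER_CUBIC))
a=cv2.imread("pics/scene0.png")[170:315,180:370]; cv2.imwrite("pics/scene0c.png",cv2.resize(a,None,fx=4,fy=4,interpolation=cv2.INTER_CUBIC))
E
```

```text
(no output)
```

View pics/top0c.png

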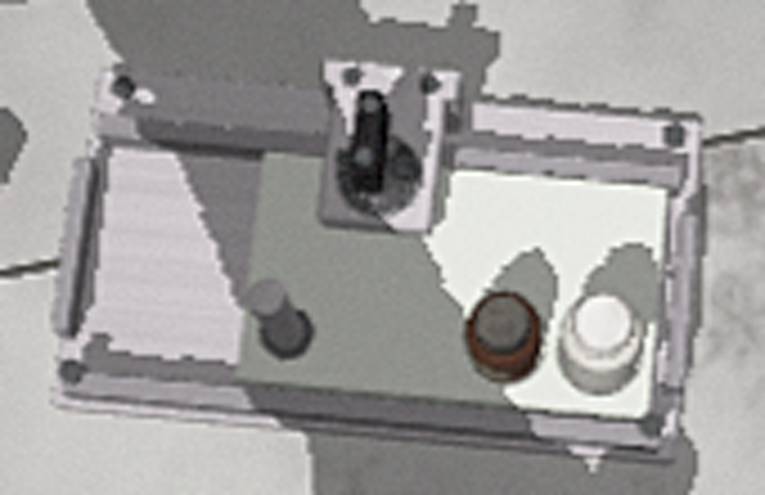

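View pics/scene0c.png

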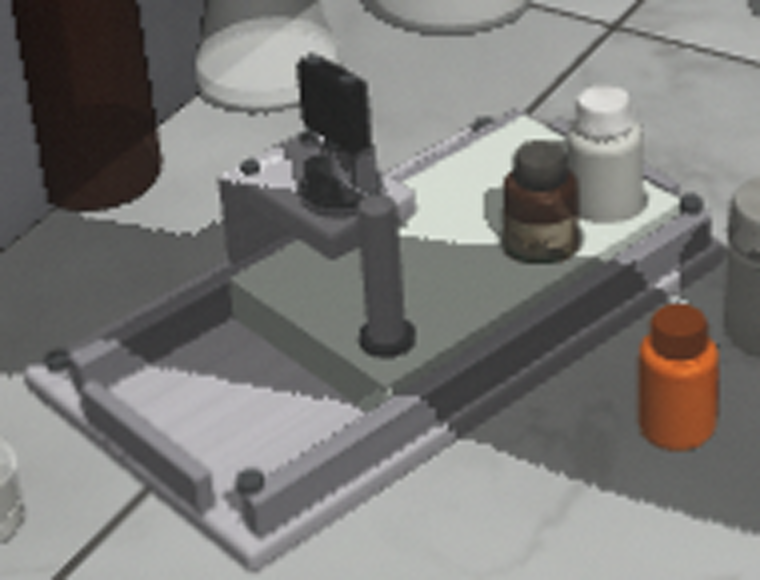

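```bash
python3 - <<'E'
from h import *
from scipy.optimize import least_squares
S=dict(np.load("scene0.npz"));Tp=dict(np.load("top0.npz"))
s=lambda u,v:(u/4+180-.4,v/4+170-.4); t=lambda u,v:(u/4.5+200-.4,v/4.5+110-.4)
post=tri(ray(S,*s(378,203)),ray(Tp,*t(267,297))); print("post",post)
print("wing",onz(S,*s(303,58),.124),onz(S,*s(368,90),.124),onz(Tp,*t(371,95),.124))
obs=[(S,s(25,372),(.08,.14,.012)),(S,s(258,558),(-.08,.14,.012)),(S,s(378,203),(-.033,.035,.106)),(S,s(388,388),(-.052,.055,.036)),(S,s(232,283),(.052,.055,.036)),
(Tp,t(55,392),(-.08,.14,.012)),(Tp,t(705,118),(.08,-.14,.012)),(Tp,t(267,297),(-.033,.035,.106)),(Tp,t(238,382),(-.052,.055,.036)),(Tp,t(262,150),(.052,.055,.036)),(Tp,t(660,415),(-.052,-.125,.036))]
def w(p,X):
    c,s_=np.cos(p[2]),np.sin(p[2]); X=np.array(X);return np.array([p[0]+c*X[0]-s_*X[1],p[1]+s_*X[0]+c*X[1],X[2]])
f=lambda p:np.concatenate([proj(d,w(p,X))[0]-np.array(uv) for d,uv,X in obs])
r=least_squares(f,[.5,.1,0],loss="soft_l1");print(r.x,np.degrees(r.x[2]));print(f(r.x).reshape(-1,2))
np.save("stand.npy",r.x)
for n,X in dict(pl=(.035,0,.11),handle=(-.033,.035,.088),end=(-.033,.105,.088)).items(): print(n,w(r.x,X))
for X in [(.053,0,.124),(.017,0,.124)]: print(proj(S,w(r.x,X)),proj(Tp,w(r.x,X)))
print("jar",onz(Tp,336,233,.072))
E
```

```text
post (array([0.488 , 0.0754, 0.1056]), np.float64(0.0005266671671152274))
wing [0.5712 0.0417 0.124 ] [0.5314 0.0402 0.124 ] [0.5699 0.0387 0.124 ]
[ 0.52    0.0391 -0.031 ] -1.7779457101075753
[[ 2.8063  1.0377]
 [ 2.1169  2.3334]
 [ 0.2605 -0.2642]
 [-1.1774 -1.5584]
 [-0.9979 -2.4908]
 [-1.6079  7.2433]
 [ 0.2251  5.5141]
 [ 0.0703 -0.2009]
 [-0.0854 -2.3462]
 [ 1.4157 -1.3512]
 [-2.4029 -0.5277]]
pl [0.5549 0.038  0.11  ]
handle [0.4881 0.0751 0.088 ]
end [0.4902 0.145  0.088 ]
[[256.571  182.7743]] [[282.8696 129.1975]]
[[270.1178 190.5   ]] [[280.5051 148.126 ]]
jar [ 0.397  -0.0722  0.072 ]
```

```bash
python3 - <<'E'
from h import *
S=dict(np.load("scene0.npz"));Tp=dict(np.load("top0.npz"))
s=lambda u,v:(u/4+180-.4,v/4+170-.4); t=lambda u,v:(u/4.5+200-.4,v/4.5+110-.4)
for n,z,a in [("Sbase FL,NL,NR",.012,[s(25,372),s(258,558),s(725,245)]),("Srack NL FL",.036,[s(388,388),s(232,283)])]:
    print(n,[onz(S,*p,z)[:2] for p in a])
for n,z,a in [("Tbase FL NL NR FR",.012,[t(98,75),t(55,392),t(670,450),t(705,118)]),("Track NL FL NR FR",.036,[t(238,382),t(262,150),t(655,415),t(670,185)])]:
    print(n,[onz(Tp,*p,z)[:2] for p in a])
E
```

```text
Sbase FL,NL,NR [array([0.6102, 0.1783]), array([0.4505, 0.1805]), array([ 0.4462, -0.0945])]
Srack NL FL [array([0.4654, 0.097 ]), array([0.5668, 0.0958])]
Tbase FL NL NR FR [array([0.6085, 0.1779]), array([0.4592, 0.18  ]), array([ 0.4524, -0.0953]), array([ 0.6074, -0.1022])]
Track NL FL NR FR [array([0.465, 0.095]), array([0.5706, 0.095 ]), array([ 0.4632, -0.0868]), array([ 0.5672, -0.0872])]
```

```bash
python3 - <<'E'
from h import *
from plant import get_state
s=get_state();T=Tst(s);print(T)
for X in ([1,0,0],[-1,0,0]):
    z=np.cross(X,[0,0,-1]);R=np.c_[X,[0,0,-1],z]
    R=Ro.from_euler('z',-.8,degrees=True).as_matrix()@R
    print(X,Ro.from_matrix(T[:3,:3].T@R).as_rotvec(), "shift",T[:3,:3].T@(np.array([.555-.0*X[0],.040,.22])-T[:3,3]))
E
```

```text
[[ 0.9338 -0.0004  0.3577  0.2234]
 [-0.3577 -0.0013  0.9338  0.5832]
 [ 0.0001 -1.     -0.0013  0.2521]
 [ 0.      0.      0.      1.    ]]
[1, 0, 0] [ 0.0013 -0.3518 -0.0002] shift [ 0.5039  0.0327 -0.3887]
[-1, 0, 0] [0.0002 2.7898 0.0019] shift [ 0.5039  0.0327 -0.3887]
```

Request:
{"method": "send_rows", "body": {"motion": [[[0, 0, 0, 1, 0, -0.77, -1], [0, 0, 0, 1, 0, -0.77, -1], [0, 0, 0, 1, 0, -0.77, -1], [0, 0, 0, 1, 0, -0.77, -1], [0, 0, 0, 1, 0, -0.77, -1]]]}}

```text
clock: 0.57
tool_pos: [0.2898, 0.4747, 0.2525]
eef_rot: [0.696, -0.129, 0.129, -0.695]
contact_force: [0.5, -0.9, 0.5]
opening: 1.0
```

Request:
{"method": "send_rows", "body": {"motion": [[[0, 0, 0, 1, 0, -0.77, -1], [0, 0, 0, 1, 0, -0.77, -1], [0, 0, 0, 1, 0, -0.77, -1], [0, 0, 0, 1, 0, -0.77, -1], [0, 0, 0, 1, 0, -0.77, -1]]]}}

```text
clock: 0.98
tool_pos: [0.3557, 0.3671, 0.2526]
eef_rot: [0.695, -0.129, 0.129, -0.695]
contact_force: [0.7, -0.4, -0.1]
opening: 0.999
```

Request:
{"method": "send_rows", "body": {"motion": [[[0, 0, 0, 1, 0, -0.77, -1], [0, 0, 0, 1, 0, -0.77, -1], [0, 0, 0, 1, 0, -0.77, -1], [0, 0, 0, 1, 0, -0.77, -1], [0, 0, 0, 1, 0, -0.77, -1]]]}}

```text
clock: 1.4
tool_pos: [0.4215, 0.2595, 0.2526]
eef_rot: [0.695, -0.129, 0.129, -0.695]
contact_force: [0.4, -0.6, -0.1]
opening: 1.0
```

Request:
{"method": "send_rows", "body": {"motion": [[[0, 0, 0, 1, 0, -0.77, -1], [0, 0, 0, 1, 0, -0.77, -1], [0, 0, 0, 1, 0, -0.77, -1], [0, 0, 0, 1, 0, -0.77, -1], [0, 0, 0, 1, 0, -0.77, -1]]]}}

```text
clock: 1.82
tool_pos: [0.4873, 0.1517, 0.2526]
eef_rot: [0.695, -0.129, 0.128, -0.695]
contact_force: [0.6, 0.2, -1.2]
opening: 0.997
```

Request:
{"method": "send_rows", "body": {"motion": [[[0, -0.88, 0, 0, 0, 0, -1], [0, -0.88, 0, 0, 0, 0, -1], [0, -0.88, 0, 0, 0, 0, -1], [0, -0.88, 0, 0, 0, 0, -1], [0, -0.88, 0, 0, 0, 0, -1]]]}}

```text
clock: 2.23
tool_pos: [0.4868, 0.1528, 0.2525]
eef_rot: [0.707, -0.004, 0.004, -0.707]
contact_force: [0.1, -0.8, 0.7]
opening: 1.001
```

Request:
{"method": "send_rows", "body": {"motion": [[[0, 0, 0, 0.66, 0, -1, -1], [0, 0, 0, 0.66, 0, -1, -1], [0, 0, 0, 0.66, 0, -1, -1], [0, 0, 0, 0.66, 0, -1, -1], [0, 0, 0, 0.66, 0, -1, -1]]]}}

```text
clock: 2.65
tool_pos: [0.5519, 0.051, 0.2525]
eef_rot: [0.707, -0.005, 0.005, -0.707]
contact_force: [-0.4, -0.2, -0.1]
opening: 0.999
```

Request:
{"method": "send_rows", "body": {"motion": [[[0, 0, 0, 0, 0, -0.6, -1], [0, 0, 0, 0, 0, 0, -1], [0, 0, 0, 0, 0, 0, -1], [0, 0, 0, 0, 0, 0, -1], [0, 0, 0, 0, 0, 0, -1]]]}}

```text
clock: 3.07
tool_pos: [0.5506, 0.0421, 0.2529]
eef_rot: [-0.707, 0.004, -0.004, 0.707]
contact_force: [-1.2, 0.5, 0.1]
opening: 1.0
```

```bash
python3 - <<'E'
from h import *
from plant import get_state,imaging
s=get_state();T=Tst(s);print(T,s["q"],s["contact_force"],s["moment"])
d=imaging.snapshot("wrist");np.savez("w1.npz",T=T,**d);cv2.imwrite("pics/w1.png",d["img"][:,:,::-1])
E
```

```text
[[ 0.9999 -0.0003  0.0108  0.5506]
 [-0.0108  0.0011  0.9999  0.0421]
 [-0.0003 -1.      0.0011  0.2529]
 [ 0.      0.      0.      1.    ]] [ 0.0689  0.6087 -0.3756  1.7814  0.2932  0.8067  1.1101] [-1.1965  0.5078  0.0999] [ 0.0195 -0.0496  0.0063]
```

View pics/w1.png

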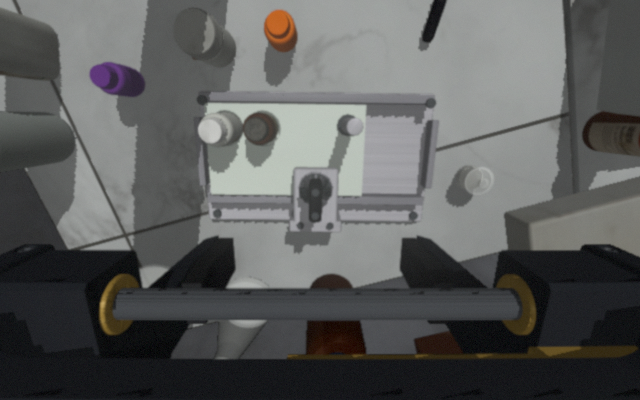

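```bash
python3 - <<'E'
from h import *
a=cv2.imread("pics/w1.png")[90:250,190:450]; cv2.imwrite("pics/w1c.png",cv2.resize(a[70:150,90:170],None,fx=7,fy=7,interpolation=cv2.INTER_CUBIC))
d=dict(np.load("w1.npz"));T=d["T"]
R=d["img"].mean(2)
m=(R<55).astype(np.uint8)[160:240,280:360]
n,l,st,c=cv2.connectedComponentsWithStats(m)
for i in range(1,n): 
    if st[i,4]>15: print(st[i]+[280,160,0,0,0],c[i]+[280,160])
print("post",onz(d,349,122,.106,T))
E
```

```text
[310 194  11  20  78] [316.2051 205.859 ]
post [0.486  0.0705 0.106 ]
```

View pics/w1c.png

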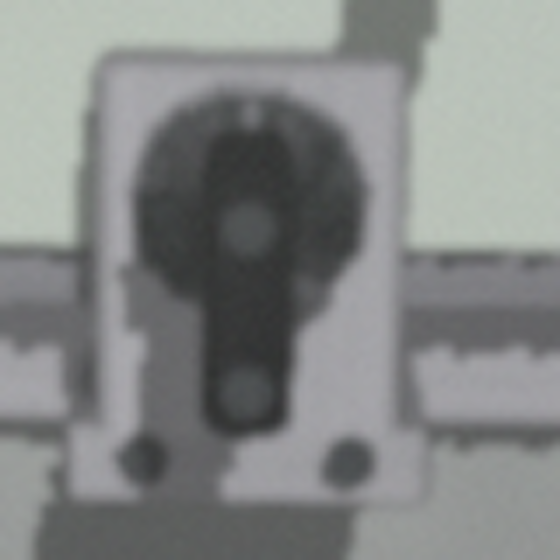

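```bash
python3 - <<'E'
from h import *
d=dict(np.load("w1.npz"));T=d["T"]
z=lambda u,v:(280+u/7-.45,160+v/7-.45)
print("far end",onz(d,*z(246,435),.124,T),"near low",onz(d,*z(250,125),.09,T), "w",onz(d,*z(203,400),.124,T),onz(d,*z(292,400),.124,T))
print("dots",onz(d,*z(248,228),.124,T),onz(d,*z(247,388),.124,T))
# sleeve disc: left 135,right 365, centre (250,205)
print("sleeve",onz(d,*z(250,205),.084,T), onz(d,*z(135,205),.084,T),onz(d,*z(365,205),.084,T))
print("brk",onz(d,*z(95,60),.06,T),onz(d,*z(405,60),.06,T),onz(d,*z(65,495),.06,T),onz(d,*z(425,495),.06,T))
E
```

```text
far end [0.574  0.0387 0.124 ] near low [0.5393 0.0395 0.09  ] w [0.5691 0.0332 0.124 ] [0.5692 0.0448 0.124 ]
dots [0.5461 0.0393 0.124 ] [0.5675 0.0389 0.124 ]
sleeve [0.5523 0.0394 0.084 ] [0.5522 0.0225 0.084 ] [0.5525 0.0562 0.084 ]
brk [0.5345 0.0154 0.06  ] [0.5351 0.0636 0.06  ] [0.6065 0.0082 0.06  ] [0.6072 0.0674 0.06  ]
```

Request:
{"method": "send_rows", "body": {"motion": [[[0, 0, 0, 0.05, 0.85, -0.03, -1], [0, 0, 0, 0.05, 0.85, -0.03, -1], [0, 0, 0, 0.05, 0.85, -0.03, -1], [0, 0, 0, 0.05, 0.85, -0.03, -1], [0, 0, 0, 0.05, 0.85, -0.03, -1]]]}}

```text
clock: 3.53
tool_pos: [0.5562, 0.0383, 0.1672]
eef_rot: [-0.707, 0.004, -0.004, 0.707]
contact_force: [-0.2, 0.6, 0.3]
opening: 1.002
```

```bash
cat > snap.py <<'E'
import sys
from h import *
from plant import get_state,imaging
n=sys.argv[1];cam=sys.argv[2] if len(sys.argv)>2 else "wrist"
s=get_state();T=Tst(s);print(T[:3,3],Ro.from_matrix(T[:3,:3]).as_quat(),"q",s["q"],"F",s["contact_force"],s["moment"],s["opening"],s["clock"])
d=imaging.snapshot(cam);np.savez(n+".npz",T=T,**d);cv2.imwrite(f"pics/{n}.png",d["img"][:,:,::-1])
if len(sys.argv)>3:
    x,y,w,h,f=map(int,sys.argv[3:8]);cv2.imwrite(f"pics/{n}c.png",cv2.resize(d["img"][y:y+h,x:x+w,::-1],None,fx=f,fy=f,interpolation=cv2.INTER_CUBIC))
E
python3 snap.py w2 wrist 230 150 180 140 4
```

```text
[0.5562 0.0383 0.1672] [-0.7068  0.0041 -0.0043  0.7073] q [ 0.0367  0.7325 -0.3163  1.8484  0.3662  0.6175  1.0539] F [-0.2296  0.603   0.2853] [0.02   0.0121 0.0265] 1.0016613724516688 3.5333
```

View pics/w2c.png

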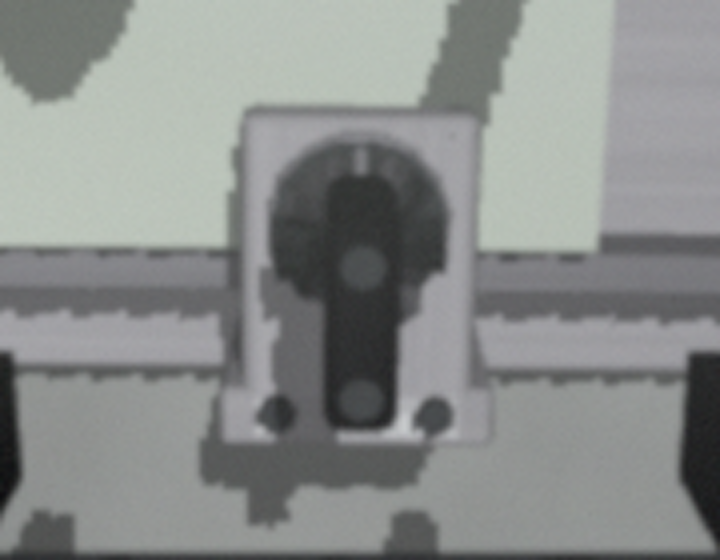

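```bash
python3 - <<'E'
from h import *
d=dict(np.load("w2.npz"));T=d["T"]
d1=dict(np.load("w1.npz"))
z=lambda u,v:(230+u/4-.4,150+v/4-.4); z1=lambda u,v:(280+u/7-.45,160+v/7-.45)
for n,a,b in [("far",(360,430),(246,435)),("dot1",(363,268),(248,228)),("dot2",(360,400),(247,388)),("brk",(243,108),(95,60)),("near",(361,174),(250,125))]:
    print(n,tri(ray(d,*z(*a),T),ray(d1,*z1(*b),d1["T"])))
print("far",onz(d,*z(360,430),.124,T),"near",onz(d,*z(361,174),.09,T))
print("sides",onz(d,*z(323,390),.124,T),onz(d,*z(398,390),.124,T))
print("sleeve", onz(d,*z(271,215),.084,T),onz(d,*z(450,215),.084,T),onz(d,*z(360,132),.084,T))
print("brk",onz(d,*z(243,108),.06,T),onz(d,*z(477,108),.06,T))
E
```

```text
far (array([0.5756, 0.0386, 0.1195]), np.float64(6.881904459687687e-05))
dot1 (array([0.5458, 0.0393, 0.1252]), np.float64(5.172601625336151e-05))
dot2 (array([0.566 , 0.0388, 0.1286]), np.float64(0.00037125810220110046))
brk (array([0.5421, 0.0117, 0.0133]), np.float64(8.570806788312593e-05))
near (array([0.5378, 0.0395, 0.0976]), np.float64(0.00024707415526288546))
far [0.5734 0.0386 0.124 ] near [0.5398 0.0394 0.09  ]
sides [0.5664 0.0328 0.124 ] [0.5665 0.0447 0.124 ]
sleeve [0.5489 0.0226 0.084 ] [0.5493 0.0559 0.084 ] [0.5334 0.0393 0.084 ]
brk [0.5332 0.016  0.06  ] [0.5338 0.0632 0.06  ]
```

Request:
{"method": "send_rows", "body": {"motion": [[[0, 0, 0, 0, 0.6, 0.03, -1], [0, 0, 0, 0, 0.6, 0, -0.6], [0, 0, 0, 0, 0.6, 0, -0.4], [0, 0, 0, 0, 0.6, 0, -0.2], [0, 0, 0, 0, 0.6, 0, 0]]], "force": 16}}

```text
clock: 4.0
tool_pos: [0.5565, 0.0388, 0.1079]
eef_rot: [-0.707, 0.004, -0.005, 0.707]
contact_force: [-0.3, 0.2, 0.3]
opening: 0.719
```

Request:
{"method": "send_rows", "body": {"motion": [[[0, 0, 0, 0, 0, 0, 0.4], [0, 0, 0, 0, 0, 0, 0.5], [0, 0, 0, 0, 0, 0, 0.55], [0, 0, 0, 0, 0, 0, 0.6], [0, 0, 0, 0, 0, 0, 0.6]]]}}

```text
clock: 4.42
tool_pos: [0.5568, 0.0378, 0.1085]
eef_rot: [-0.707, 0.004, -0.005, 0.707]
contact_force: [-0.6, -0.5, -0.4]
opening: 0.341
```

```bash
python3 snap.py w3 wrist 230 150 180 140 4
```

```text
[0.5568 0.0378 0.1085] [-0.707   0.0044 -0.0054  0.7072] q [ 0.0033  0.823  -0.2607  1.882   0.4148  0.488   1.0102] F [-0.6405 -0.5331 -0.3862] [ 0.0432  0.0467 -0.0056] 0.3407994976737579 4.4167
```

View pics/w3.png

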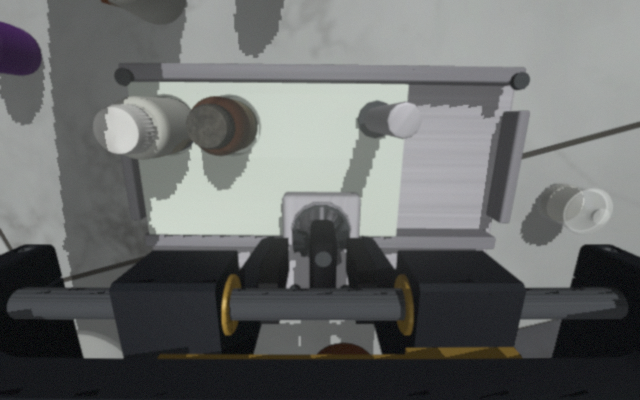

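Request:
{"method": "send_rows", "body": {"motion": [[[0, 0, 0, -0.02, 0, 0.06, 0.65], [0, 0, 0, 0, 0, 0, 0.7], [0, 0, 0, 0, 0, 0, 0.8], [0, 0, 0, 0, 0, 0, 0.9], [0, 0, 0, 0, 0, 0, 1]]], "force": 16}}

```text
clock: 4.88
tool_pos: [0.556, 0.0401, 0.108]
eef_rot: [-0.707, 0.004, -0.005, 0.708]
contact_force: [-1.2, 3.4, 3.6]
opening: 0.133
```

```bash
cat > st.py <<'E'
from h import *
from plant import get_state
s=get_state();R=Ro.from_quat(s["eef_rot"])
x=R.as_matrix()[:,0];print("t",round(s["clock"],2),"p",s["tool_pos"],"yaw",np.degrees(np.arctan2(x[1],x[0])).round(2),"down",R.as_matrix()[:,1],"F",s["contact_force"],"M",s["moment"],"op",round(s["opening"],3),"q7",s["q"][6])
E
python3 st.py
```

```text
t 4.88 p [0.556  0.0401 0.108 ] yaw -0.73 down [ 0.0004  0.0016 -1.    ] F [-1.1672  3.392   3.5735] M [0.7618 0.2204 0.0497] op 0.133 q7 1.0080974311344586
```

Request:
{"method": "send_rows", "body": {"motion": [[[0, 0, 0, 0, 0, 0.05, 1], [0, 0, 0, 0, 0, 0, 1], [0, 0, 0, 0, 0, 0, 1], [0, 0, 0, 0, 0, 0, 1], [0, 0, 0, 0, 0, 0, 1]]]}}

```text
clock: 5.3
tool_pos: [0.556, 0.0401, 0.108]
eef_rot: [-0.707, 0.005, -0.005, 0.707]
contact_force: [-1.6, 2.1, 5.7]
opening: 0.136
```

```bash
python3 st.py
```

```text
t 5.3 p [0.556  0.0401 0.108 ] yaw -0.78 down [ 0.0003  0.0004 -1.    ] F [-1.5719  2.0798  5.7351] M [ 0.603   0.3449 -0.0249] op 0.136 q7 1.0067003095339904
```

Request:
{"method": "send_rows", "body": {"motion": [[[0, 0, 0, -0.05, -0.05, 0.08, 1], [0, 0, 0, 0, -0.1, 0, 1], [0, 0, 0, 0, -0.1, 0, 1], [0, 0, 0, 0, 0, 0, 1], [0, 0, 0, 0, 0, 0, 1]]]}}

```text
clock: 5.72
tool_pos: [0.5559, 0.0402, 0.1125]
eef_rot: [0.707, -0.005, 0.006, -0.707]
contact_force: [5.5, -2.3, -8.6]
opening: 0.132
```

```bash
python3 st.py
```

```text
t 5.72 p [0.5559 0.0402 0.1125] yaw -0.86 down [ 0.0013 -0.0011 -1.    ] F [ 5.5275 -2.3166 -8.6136] M [-0.2725 -1.0226 -0.0379] op 0.132 q7 1.0069184816079115
```

Request:
{"method": "send_rows", "body": {"motion": [[[0, 0, 0, 0.02, -0.1, -0.02, 1], [0, 0, 0, 0.02, -0.1, -0.02, 1], [0, 0, 0, 0, -0.1, 0, 1], [0, 0, 0, 0, -0.1, 0, 1], [0, 0, 0, 0, 0, 0, 1]]]}}

```text
clock: 6.13
tool_pos: [0.5559, 0.0402, 0.1209]
eef_rot: [0.707, -0.005, 0.005, -0.707]
contact_force: [5.1, -0.7, -8.8]
opening: 0.134
```

```bash
python3 st.py
```

```text
t 6.13 p [0.5559 0.0402 0.1209] yaw -0.81 down [ 0.0003 -0.0004 -1.    ] F [ 5.135  -0.6659 -8.7785] M [-0.2322 -0.9373 -0.0006] op 0.134 q7 1.014398247378339
```

Request:
{"method": "send_rows", "body": {"motion": [[[0, 0, 0, 0.05, -0.1, 0, 1], [0, 0, 0, 0, 0, 0, 1], [0, 0, 0, 0, 0, 0, 1], [0, 0, 0, 0, 0, 0, 1], [0, 0, 0, 0, 0, 0, 1]]]}}

```text
clock: 6.55
tool_pos: [0.556, 0.0402, 0.1225]
eef_rot: [0.707, -0.006, 0.004, -0.707]
contact_force: [1.1, -2.0, -9.8]
opening: 0.133
```

```bash
python3 st.py;python3 snap.py s4 scene 230 150 80 80 7
```

```text
t 6.55 p [0.556  0.0402 0.1225] yaw -0.8 down [-0.0017 -0.0007 -1.    ] F [ 1.0633 -1.9758 -9.772 ] M [-0.3338 -0.3643 -0.0232] op 0.133 q7 1.0167326798060694
[0.556  0.0402 0.1225] [ 0.7073 -0.0055  0.0043 -0.7068] q [ 0.0068  0.8012 -0.2745  1.8745  0.402   0.5219  1.0167] F [ 1.0633 -1.9758 -9.772 ] [-0.3338 -0.3643 -0.0232] 0.13276433514488548 6.55
```

View pics/s4c.png

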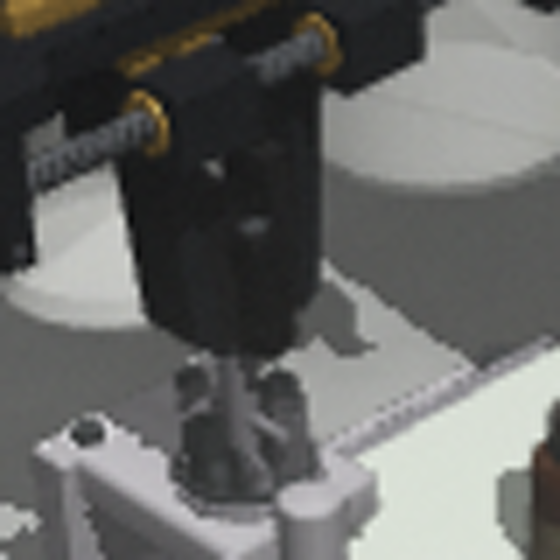

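Request:
{"method": "send_rows", "body": {"motion": [[[0, 0.4, 0, 0, 0, 0, 1], [0, 0.5, 0, 0, 0, 0, 1], [0, 0.5, 0, 0, 0, 0, 1], [0, 0.5, 0, 0, 0, 0, 1], [0, 0.4, 0, 0, 0, 0, 1]]]}}

```text
clock: 7.02
tool_pos: [0.556, 0.0403, 0.1224]
eef_rot: [0.704, -0.072, 0.07, -0.703]
contact_force: [0.9, -2.4, -10.4]
opening: 0.138
```

```bash
python3 st.py
```

```text
t 7.02 p [0.556  0.0403 0.1224] yaw -11.52 down [-0.0017 -0.0006 -1.    ] F [  0.9284  -2.4413 -10.3684] M [-0.5402 -0.1931 -0.0071] op 0.138 q7 0.891650006137445
```

Request:
{"method": "send_rows", "body": {"motion": [[[0, 0.6, 0, 0, 0, 0, 1], [0, 0.7, 0, 0, 0, 0, 1], [0, 0.7, 0, 0, 0, 0, 1], [0, 0.7, 0, 0, 0, 0, 1], [0, 0.5, 0, 0, 0, 0, 1]]]}}

```text
clock: 7.43
tool_pos: [0.556, 0.0403, 0.1224]
eef_rot: [0.689, -0.161, 0.16, -0.688]
contact_force: [1.4, -3.1, -11.3]
opening: 0.135
```

```bash
python3 st.py
```

```text
t 7.43 p [0.556  0.0403 0.1224] yaw -26.23 down [-0.0016 -0.0005 -1.    ] F [  1.3616  -3.1212 -11.2795] M [-0.5295 -0.2351  0.0091] op 0.135 q7 0.7238813660160844
```

```bash
python3 - <<'E'
from h import *
d=dict(np.load("w2.npz"));a=d["img"][175:240,285:355,::-1]
a=np.clip(a.astype(float)*2.2,0,255).astype(np.uint8)
cv2.imwrite("pics/w2d.png",cv2.resize(a,None,fx=8,fy=8,interpolation=cv2.INTER_CUBIC))
d=dict(np.load("s4.npz"));a=d["img"][195:230,245:285,::-1]
a=np.clip(a.astype(float)*2.2,0,255).astype(np.uint8)
cv2.imwrite("pics/s4d.png",cv2.resize(a,None,fx=14,fy=14,interpolation=cv2.INTER_CUBIC))
E
```

```text
(no output)
```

View pics/w2d.png

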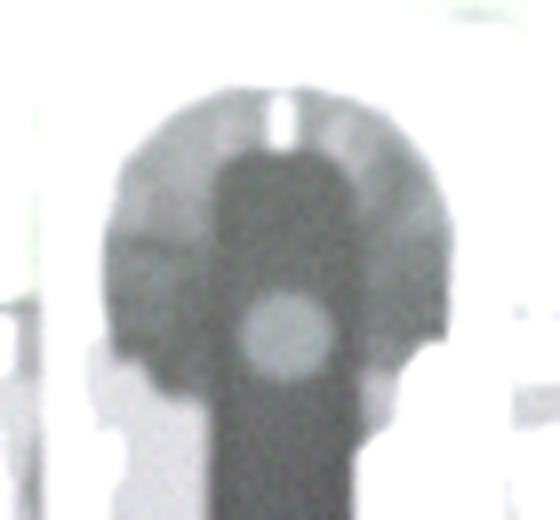

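View pics/s4d.png

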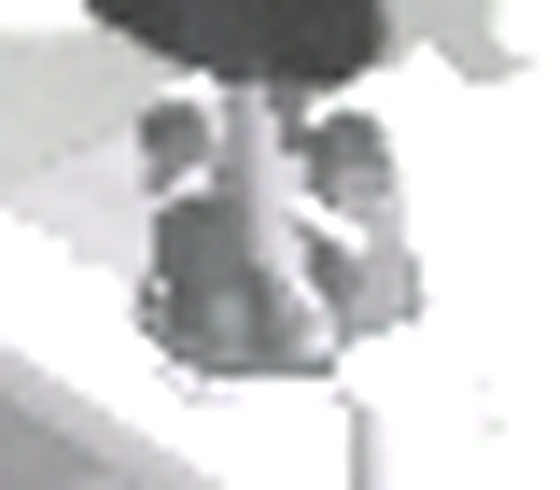

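Request:
{"method": "send_rows", "body": {"motion": [[[0, 0.24, 0, 0, 0, 0, 1], [0, 0.24, 0, 0, 0, 0, 1], [0, 0.24, 0, 0, 0, 0, 1], [0, 0.24, 0, 0, 0, 0, 1], [0, 0.24, 0, 0, 0, 0, 1]]]}}

```text
clock: 7.85
tool_pos: [0.5561, 0.0403, 0.1225]
eef_rot: [0.681, -0.193, 0.192, -0.68]
contact_force: [-1.1, -3.4, -10.0]
opening: 0.132
```

```bash
cat > tt.py <<'E'
from h import *
from plant import get_state
s=get_state();R=Ro.from_quat(s["eef_rot"]);x=R.as_matrix()[:,0]
print("t",round(s["clock"],2),"turn",(-.8-np.degrees(np.arctan2(x[1],x[0]))).round(2),"Mz",s["moment"][2].round(3),"j7",s["joint_torque"][6].round(3),"q7",s["q"][6].round(4),"p",s["tool_pos"],"F",s["contact_force"])
E
python3 tt.py
```

```text
t 7.85 turn 30.8 Mz 0.033 j7 0.153 q7 0.6636 p [0.5561 0.0403 0.1225] F [-1.0506 -3.4213 -9.9736]
```

Request:
{"method": "send_rows", "body": {"motion": [[[0, 0.05, 0, 0, 0, 0, 1], [0, 0.04, 0, 0, 0, 0, 1], [0, 0.04, 0, 0, 0, 0, 1], [0, 0.04, 0, 0, 0, 0, 1], [0, 0.04, 0, 0, 0, 0, 1]]]}}

```text
clock: 8.27
tool_pos: [0.5561, 0.0404, 0.1225]
eef_rot: [0.679, -0.198, 0.197, -0.679]
contact_force: [-2.2, -4.5, -10.5]
opening: 0.135
```

```bash
python3 tt.py
```

```text
t 8.27 turn 31.68 Mz 0.01 j7 0.024 q7 0.6538 p [0.5561 0.0404 0.1225] F [ -2.2006  -4.4828 -10.4577]
```

Request:
{"method": "send_rows", "body": {"motion": [[[0, 0.04, 0, 0, 0, -0.02, 1], [0, 0.05, 0, 0.01, 0, -0.02, 1], [0, 0.05, 0, 0, 0, -0.01, 1], [0, 0.05, 0, 0, 0, 0, 1], [0, 0.04, 0, 0, 0, 0, 1]]]}}

```text
clock: 8.68
tool_pos: [0.5561, 0.0403, 0.1226]
eef_rot: [-0.677, 0.204, -0.204, 0.677]
contact_force: [-2.2, -1.2, -11.4]
opening: 0.135
```

```bash
python3 tt.py
```

```text
t 8.68 turn 32.7 Mz -0.03 j7 0.018 q7 0.643 p [0.5561 0.0403 0.1226] F [ -2.1603  -1.2179 -11.3832]
```

Request:
{"method": "send_rows", "body": {"motion": [[[0, 0.05, 0, 0, 0, 0, 1], [0, 0.05, 0, 0, 0, 0, 1], [0, 0.05, 0, 0, 0, 0, 1], [0, 0.05, 0, 0, 0, 0, 1], [0, 0.05, 0, 0, 0, 0, 1]]]}}

```text
clock: 9.1
tool_pos: [0.5561, 0.0403, 0.1227]
eef_rot: [-0.675, 0.211, -0.21, 0.675]
contact_force: [-4.1, 0.7, -10.7]
opening: 0.134
```

```bash
python3 tt.py
```

```text
t 9.1 turn 33.85 Mz -0.009 j7 0.029 q7 0.6302 p [0.5561 0.0403 0.1227] F [ -4.1028   0.6847 -10.7375]
```

Request:
{"method": "send_rows", "body": {"motion": [[[0, 0.05, 0, -0.02, 0, -0.01, 1], [0, 0.05, 0, 0, 0, 0, 1], [0, 0.05, 0, 0, 0, 0, 1], [0, 0.05, 0, 0, 0, 0, 1], [0, 0.05, 0, 0, 0, 0, 1]]]}}

```text
clock: 9.52
tool_pos: [0.5561, 0.0403, 0.1228]
eef_rot: [-0.673, 0.217, -0.217, 0.673]
contact_force: [-3.2, 1.7, -10.4]
opening: 0.135
```

```bash
python3 tt.py
```

```text
t 9.52 turn 35.01 Mz -0.007 j7 0.029 q7 0.6171 p [0.5561 0.0403 0.1228] F [ -3.1765   1.7367 -10.3595]
```

Request:
{"method": "send_rows", "body": {"motion": [[[0, 0.04, 0, 0, 0, 0, 1], [0, 0.04, 0, 0, 0, 0, 1], [0, 0.04, 0, 0, 0, 0, 1], [0, 0.04, 0, 0, 0, 0, 1], [0, 0.04, 0, 0, 0, 0, 1]]]}}

```text
clock: 9.93
tool_pos: [0.5561, 0.0402, 0.1227]
eef_rot: [-0.671, 0.223, -0.223, 0.671]
contact_force: [-3.6, 3.2, -10.2]
opening: 0.138
```

```bash
python3 tt.py
```

```text
t 9.93 turn 35.92 Mz -0.023 j7 0.022 q7 0.607 p [0.5561 0.0402 0.1227] F [ -3.5577   3.1839 -10.238 ]
```

Request:
{"method": "send_rows", "body": {"motion": [[[0, 0.05, 0, -0.04, 0, 0.01, 1], [0, 0.05, 0, 0, 0, 0, 1], [0, 0.05, 0, 0, 0, 0, 1], [0, 0.05, 0, 0, 0, 0, 1], [0, 0.05, 0, 0, 0, 0, 1]]]}}

```text
clock: 10.35
tool_pos: [0.5561, 0.0403, 0.1229]
eef_rot: [-0.669, 0.229, -0.23, 0.669]
contact_force: [-0.3, 1.7, -9.9]
opening: 0.137
```

```bash
python3 tt.py
```

```text
t 10.35 turn 37.11 Mz 0.1 j7 0.028 q7 0.5931 p [0.5561 0.0403 0.1229] F [-0.2983  1.7078 -9.9456]
```

Request:
{"method": "send_rows", "body": {"motion": [[[0, 0.05, 0, 0, 0, 0, 1], [0, 0.05, 0, 0, 0, 0, 1], [0, 0.05, 0, 0, 0, 0, 1], [0, 0.05, 0, 0, 0, 0, 1], [0, 0.05, 0, 0, 0, 0, 1]]]}}

```text
clock: 10.77
tool_pos: [0.5561, 0.0403, 0.1229]
eef_rot: [-0.666, 0.236, -0.237, 0.667]
contact_force: [0.1, 1.3, -10.0]
opening: 0.134
```

```bash
python3 tt.py
```

```text
t 10.77 turn 38.25 Mz 0.017 j7 0.028 q7 0.5803 p [0.5561 0.0403 0.1229] F [  0.1158   1.2508 -10.0209]
```

Request:
{"method": "send_rows", "body": {"motion": [[[0, 0.05, 0, 0, 0, 0, 1], [0, 0.05, 0, 0, 0, 0, 1], [0, 0.05, 0, 0, 0, 0, 1], [0, 0.05, 0, 0, 0, 0, 1], [0, 0.05, 0, 0, 0, 0, 1]]]}}

```text
clock: 11.18
tool_pos: [0.556, 0.0403, 0.1228]
eef_rot: [-0.664, 0.243, -0.243, 0.664]
contact_force: [1.2, 0.5, -9.8]
opening: 0.138
```

```bash
python3 tt.py
```

```text
t 11.18 turn 39.39 Mz 0.036 j7 0.028 q7 0.5677 p [0.556  0.0403 0.1228] F [ 1.2046  0.4701 -9.8027]
```

Request:
{"method": "send_rows", "body": {"motion": [[[0, 0.05, 0, 0, 0, 0, 1], [0, 0.05, 0, 0, 0, 0, 1], [0, 0.05, 0, 0, 0, 0, 1], [0, 0.05, 0, 0, 0, 0, 1], [0, 0.05, 0, 0, 0, 0, 1]]]}}

```text
clock: 11.6
tool_pos: [0.556, 0.0403, 0.1228]
eef_rot: [-0.661, 0.249, -0.25, 0.662]
contact_force: [3.4, 0.2, -9.9]
opening: 0.138
```

```bash
python3 tt.py
```

```text
t 11.6 turn 40.54 Mz 0.007 j7 0.028 q7 0.555 p [0.556  0.0403 0.1228] F [ 3.377   0.2247 -9.8652]
```

Request:
{"method": "send_rows", "body": {"motion": [[[0, 0.05, 0, 0.015, 0, 0.015, 1], [0, 0.05, 0, 0, 0, 0, 1], [0, 0.05, 0, 0, 0, 0, 1], [0, 0.05, 0, 0, 0, 0, 1], [0, 0.05, 0, 0, 0, 0, 1]]]}}

```text
clock: 12.02
tool_pos: [0.556, 0.0403, 0.1227]
eef_rot: [-0.659, 0.256, -0.256, 0.659]
contact_force: [4.1, 1.1, -9.8]
opening: 0.14
```

```bash
python3 tt.py
```

```text
t 12.02 turn 41.68 Mz 0.021 j7 0.028 q7 0.5426 p [0.556  0.0403 0.1227] F [ 4.0901  1.0634 -9.7728]
```

Request:
{"method": "send_rows", "body": {"motion": [[[0, 0.05, 0, 0.02, 0, 0.03, 1], [0, 0.05, 0, 0, 0, 0, 1], [0, 0.05, 0, 0, 0, 0, 1], [0, 0.05, 0, 0, 0, 0, 1], [0, 0.05, 0, 0, 0, 0, 1]]]}}

```text
clock: 12.43
tool_pos: [0.5561, 0.0403, 0.1226]
eef_rot: [0.657, -0.263, 0.262, -0.656]
contact_force: [1.2, -0.5, -9.7]
opening: 0.139
```

```bash
python3 tt.py
```

```text
t 12.43 turn 42.83 Mz -0.046 j7 0.028 q7 0.53 p [0.5561 0.0403 0.1226] F [ 1.2277 -0.522  -9.7085]
```

Request:
{"method": "send_rows", "body": {"motion": [[[0, 0.05, 0, 0, 0, 0, 1], [0, 0.05, 0, 0, 0, 0, 1], [0, 0.05, 0, 0, 0, 0, 1], [0, 0.05, 0, 0, 0, 0, 1], [0, 0.05, 0, 0, 0, 0, 1]]]}}

```text
clock: 12.85
tool_pos: [0.556, 0.0403, 0.1225]
eef_rot: [0.654, -0.27, 0.269, -0.654]
contact_force: [-0.0, -1.7, -10.8]
opening: 0.135
```

```bash
python3 tt.py
```

```text
t 12.85 turn 43.98 Mz 0.025 j7 0.029 q7 0.5174 p [0.556  0.0403 0.1225] F [ -0.0332  -1.6775 -10.7837]
```

Request:
{"method": "send_rows", "body": {"motion": [[[0, 0.05, 0, 0, 0, 0, 1], [0, 0.05, 0, 0, 0, 0, 1], [0, 0.05, 0, 0, 0, 0, 1], [0, 0.05, 0, 0, 0, 0, 1], [0, 0.05, 0, 0, 0, 0, 1]]]}}

```text
clock: 13.27
tool_pos: [0.5561, 0.0403, 0.1226]
eef_rot: [0.651, -0.276, 0.276, -0.651]
contact_force: [-0.6, -2.0, -11.5]
opening: 0.132
```

```bash
python3 tt.py
```

```text
t 13.27 turn 45.12 Mz 0.039 j7 0.029 q7 0.5047 p [0.5561 0.0403 0.1226] F [ -0.6154  -1.9522 -11.4745]
```

Request:
{"method": "send_rows", "body": {"motion": [[[0, 0.05, 0, 0, 0, -0.02, 1], [0, 0.05, 0, 0, 0, 0, 1], [0, 0.05, 0, 0, 0, 0, 1], [0, 0.05, 0, 0, 0, 0, 1], [0, 0.05, 0, 0, 0, 0, 1]]]}}

```text
clock: 13.68
tool_pos: [0.5561, 0.0404, 0.1227]
eef_rot: [-0.648, 0.282, -0.282, 0.648]
contact_force: [-0.6, -1.0, -10.3]
opening: 0.136
```

```bash
python3 tt.py
```

```text
t 13.68 turn 46.26 Mz -0.018 j7 0.029 q7 0.4924 p [0.5561 0.0404 0.1227] F [ -0.5997  -0.9901 -10.2723]
```

Request:
{"method": "send_rows", "body": {"motion": [[[0, 0.05, 0, 0, 0, 0, 1], [0, 0.05, 0, 0, 0, 0, 1], [0, 0.05, 0, 0, 0, 0, 1], [0, 0.05, 0, 0, 0, 0, 1], [0, 0.05, 0, 0, 0, 0, 1]]]}}

```text
clock: 14.1
tool_pos: [0.5561, 0.0403, 0.1227]
eef_rot: [0.645, -0.289, 0.289, -0.645]
contact_force: [-1.1, -1.7, -10.1]
opening: 0.134
```

```bash
python3 tt.py
```

```text
t 14.1 turn 47.41 Mz 0.013 j7 0.029 q7 0.4798 p [0.5561 0.0403 0.1227] F [ -1.0618  -1.6878 -10.0677]
```

Request:
{"method": "send_rows", "body": {"motion": [[[0, 0.05, 0, 0, 0, -0.01, 1], [0, 0.05, 0, 0, 0, 0, 1], [0, 0.05, 0, 0, 0, 0, 1], [0, 0.05, 0, 0, 0, 0, 1], [0, 0.05, 0, 0, 0, 0, 1]]]}}

```text
clock: 14.52
tool_pos: [0.5561, 0.0403, 0.1227]
eef_rot: [-0.642, 0.295, -0.295, 0.643]
contact_force: [-1.4, 0.2, -10.5]
opening: 0.135
```

```bash
python3 tt.py
```

```text
t 14.52 turn 48.55 Mz -0.022 j7 0.029 q7 0.4673 p [0.5561 0.0403 0.1227] F [ -1.405    0.2052 -10.4686]
```

Request:
{"method": "send_rows", "body": {"motion": [[[0, 0.05, 0, -0.01, 0, 0, 1], [0, 0.05, 0, 0, 0, 0, 1], [0, 0.05, 0, 0, 0, 0, 1], [0, 0.05, 0, 0, 0, 0, 1], [0, 0.05, 0, 0, 0, 0, 1]]]}}

```text
clock: 14.93
tool_pos: [0.5561, 0.0404, 0.1227]
eef_rot: [-0.639, 0.302, -0.302, 0.64]
contact_force: [-0.4, -1.3, -10.3]
opening: 0.135
```

```bash
python3 tt.py
```

```text
t 14.93 turn 49.7 Mz -0.017 j7 0.029 q7 0.4545 p [0.5561 0.0404 0.1227] F [ -0.4423  -1.3302 -10.271 ]
```

Request:
{"method": "send_rows", "body": {"motion": [[[0, 0.05, 0, 0, 0, 0, 1], [0, 0.05, 0, 0, 0, 0, 1], [0, 0.05, 0, 0, 0, 0, 1], [0, 0.05, 0, 0, 0, 0, 1], [0, 0.05, 0, 0, 0, 0, 1]]]}}

```text
clock: 15.35
tool_pos: [0.5561, 0.0403, 0.1227]
eef_rot: [-0.636, 0.308, -0.308, 0.637]
contact_force: [-0.8, -0.9, -10.5]
opening: 0.135
```

```bash
python3 tt.py
```

```text
t 15.35 turn 50.84 Mz 0.018 j7 0.028 q7 0.4419 p [0.5561 0.0403 0.1227] F [ -0.7648  -0.9055 -10.5399]
```

Request:
{"method": "send_rows", "body": {"motion": [[[0, 0.05, 0, 0, 0, 0, 1], [0, 0.05, 0, 0, 0, 0, 1], [0, 0.05, 0, 0, 0, 0, 1], [0, 0.05, 0, 0, 0, 0, 1], [0, 0.05, 0, 0, 0, 0, 1]]]}}

```text
clock: 15.77
tool_pos: [0.5561, 0.0404, 0.1227]
eef_rot: [-0.633, 0.314, -0.314, 0.633]
contact_force: [-1.1, -1.0, -10.2]
opening: 0.131
```

```bash
python3 tt.py
```

```text
t 15.77 turn 51.99 Mz 0.019 j7 0.028 q7 0.4294 p [0.5561 0.0404 0.1227] F [ -1.0557  -0.9647 -10.2493]
```

Request:
{"method": "send_rows", "body": {"motion": [[[0, 0.05, 0, 0, 0, -0.01, 1], [0, 0.05, 0, 0, 0, 0, 1], [0, 0.05, 0, 0, 0, 0, 1], [0, 0.05, 0, 0, 0, 0, 1], [0, 0.05, 0, 0, 0, 0, 1]]]}}

```text
clock: 16.18
tool_pos: [0.5561, 0.0404, 0.1228]
eef_rot: [-0.63, 0.321, -0.321, 0.63]
contact_force: [0.9, -0.7, -9.6]
opening: 0.139
```

```bash
python3 tt.py
```

```text
t 16.18 turn 53.13 Mz 0.008 j7 0.028 q7 0.4169 p [0.5561 0.0404 0.1228] F [ 0.8939 -0.735  -9.5934]
```

Request:
{"method": "send_rows", "body": {"motion": [[[0, 0.05, 0, 0, 0, 0, 1], [0, 0.05, 0, 0, 0, 0, 1], [0, 0.05, 0, 0, 0, 0, 1], [0, 0.05, 0, 0, 0, 0, 1], [0, 0.05, 0, 0, 0, 0, 1]]]}}

```text
clock: 16.6
tool_pos: [0.5561, 0.0403, 0.1228]
eef_rot: [-0.627, 0.327, -0.327, 0.627]
contact_force: [0.9, 0.7, -10.9]
opening: 0.138
```

```bash
python3 tt.py
```

```text
t 16.6 turn 54.28 Mz 0.022 j7 0.028 q7 0.4044 p [0.5561 0.0403 0.1228] F [  0.9199   0.7178 -10.9355]
```

Request:
{"method": "send_rows", "body": {"motion": [[[0, 0.05, 0, 0, 0, 0, 1], [0, 0.05, 0, 0, 0, 0, 1], [0, 0.05, 0, 0, 0, 0, 1], [0, 0.05, 0, 0, 0, 0, 1], [0, 0.05, 0, 0, 0, 0, 1]]]}}

```text
clock: 17.02
tool_pos: [0.5561, 0.0403, 0.1228]
eef_rot: [-0.624, 0.333, -0.333, 0.624]
contact_force: [1.5, 1.0, -10.4]
opening: 0.135
```

```bash
python3 tt.py
```

```text
t 17.02 turn 55.43 Mz 0.056 j7 0.028 q7 0.3919 p [0.5561 0.0403 0.1228] F [  1.5218   1.0153 -10.4271]
```

Request:
{"method": "send_rows", "body": {"motion": [[[0, 0.05, 0, 0, 0, 0.015, 1], [0, 0.05, 0, 0, 0, 0, 1], [0, 0.05, 0, 0, 0, 0, 1], [0, 0.05, 0, 0, 0, 0, 1], [0, 0.05, 0, 0, 0, 0, 1]]]}}

```text
clock: 17.43
tool_pos: [0.5561, 0.0404, 0.1227]
eef_rot: [-0.62, 0.339, -0.339, 0.62]
contact_force: [0.8, 0.6, -9.5]
opening: 0.136
```

```bash
python3 tt.py
```

```text
t 17.43 turn 56.57 Mz -0.011 j7 0.028 q7 0.3793 p [0.5561 0.0404 0.1227] F [ 0.8096  0.6235 -9.5284]
```

Request:
{"method": "send_rows", "body": {"motion": [[[0, 0.05, 0, 0, 0, 0, 1], [0, 0.05, 0, 0, 0, 0, 1], [0, 0.05, 0, 0, 0, 0, 1], [0, 0.05, 0, 0, 0, 0, 1], [0, 0.05, 0, 0, 0, 0, 1]]]}}

```text
clock: 17.85
tool_pos: [0.5561, 0.0404, 0.1227]
eef_rot: [-0.617, 0.346, -0.346, 0.617]
contact_force: [1.5, 0.8, -10.6]
opening: 0.136
```

```bash
python3 tt.py
```

```text
t 17.85 turn 57.72 Mz -0.045 j7 0.028 q7 0.3668 p [0.5561 0.0404 0.1227] F [  1.475    0.7825 -10.6444]
```

Request:
{"method": "send_rows", "body": {"motion": [[[0, 0.05, 0, 0, 0, 0.01, 1], [0, 0.05, 0, 0, 0, 0, 1], [0, 0.05, 0, 0, 0, 0, 1], [0, 0.05, 0, 0, 0, 0, 1], [0, 0.05, 0, 0, 0, 0, 1]]]}}

```text
clock: 18.27
tool_pos: [0.5561, 0.0403, 0.1227]
eef_rot: [0.613, -0.352, 0.352, -0.613]
contact_force: [0.0, 0.5, -10.3]
opening: 0.133
```

```bash
python3 tt.py
```

```text
t 18.27 turn 58.87 Mz 0.022 j7 0.028 q7 0.3542 p [0.5561 0.0403 0.1227] F [  0.0131   0.4631 -10.2917]
```

Request:
{"method": "send_rows", "body": {"motion": [[[0, 0.05, 0, 0, 0, 0, 1], [0, 0.05, 0, 0, 0, 0, 1], [0, 0.05, 0, 0, 0, 0, 1], [0, 0.05, 0, 0, 0, 0, 1], [0, 0.05, 0, 0, 0, 0, 1]]]}}

```text
clock: 18.68
tool_pos: [0.5561, 0.0404, 0.1227]
eef_rot: [0.61, -0.358, 0.358, -0.61]
contact_force: [-0.2, 0.1, -10.1]
opening: 0.134
```

```bash
python3 tt.py
```

```text
t 18.68 turn 60.02 Mz 0.021 j7 0.028 q7 0.3417 p [0.5561 0.0404 0.1227] F [ -0.1804   0.0794 -10.123 ]
```

Request:
{"method": "send_rows", "body": {"motion": [[[0, 0.05, 0, 0, 0, 0, 1], [0, 0.05, 0, 0, 0, 0, 1], [0, 0.05, 0, 0, 0, 0, 1], [0, 0.05, 0, 0, 0, 0, 1], [0, 0.05, 0, 0, 0, 0, 1]]]}}

```text
clock: 19.1
tool_pos: [0.5561, 0.0404, 0.1227]
eef_rot: [0.606, -0.364, 0.364, -0.606]
contact_force: [-0.1, -0.3, -10.7]
opening: 0.133
```

```bash
python3 tt.py
```

```text
t 19.1 turn 61.16 Mz 0.021 j7 0.028 q7 0.3292 p [0.5561 0.0404 0.1227] F [ -0.0969  -0.3093 -10.6705]
```

Request:
{"method": "send_rows", "body": {"motion": [[[0, 0.05, 0, 0, 0, 0, 1], [0, 0.05, 0, 0, 0, 0, 1], [0, 0.05, 0, 0, 0, 0, 1], [0, 0.05, 0, 0, 0, 0, 1], [0, 0.05, 0, 0, 0, 0, 1]]]}}

```text
clock: 19.52
tool_pos: [0.5561, 0.0404, 0.1227]
eef_rot: [0.603, -0.37, 0.37, -0.603]
contact_force: [-0.0, -0.7, -10.9]
opening: 0.133
```

```bash
python3 tt.py
```

```text
t 19.52 turn 62.31 Mz -0.039 j7 0.028 q7 0.3168 p [0.5561 0.0404 0.1227] F [ -0.0123  -0.7131 -10.9468]
```

Request:
{"method": "send_rows", "body": {"motion": [[[0, 0.05, 0, 0, 0, 0, 1], [0, 0.05, 0, 0, 0, 0, 1], [0, 0.05, 0, 0, 0, 0, 1], [0, 0.05, 0, 0, 0, 0, 1], [0, 0.05, 0, 0, 0, 0, 1]]]}}

```text
clock: 19.93
tool_pos: [0.5561, 0.0404, 0.1227]
eef_rot: [0.599, -0.376, 0.376, -0.599]
contact_force: [-0.5, -0.9, -10.8]
opening: 0.138
```

```bash
python3 tt.py
```

```text
t 19.93 turn 63.45 Mz -0.005 j7 0.026 q7 0.3043 p [0.5561 0.0404 0.1227] F [ -0.4996  -0.9155 -10.8054]
```

Request:
{"method": "send_rows", "body": {"motion": [[[0, 0.03, 0, 0, 0, 0, 1], [0, 0.03, 0, 0, 0, 0, 1], [0, 0.03, 0, 0, 0, 0, 1], [0, 0.03, 0, 0, 0, 0, 1], [0, 0.03, 0, 0, 0, 0, 1]]]}}

```text
clock: 20.35
tool_pos: [0.5562, 0.0404, 0.1227]
eef_rot: [0.597, -0.38, 0.38, -0.597]
contact_force: [0.4, -1.7, -9.9]
opening: 0.137
```

```bash
python3 tt.py
```

```text
t 20.35 turn 64.13 Mz -0.017 j7 0.01 q7 0.2969 p [0.5562 0.0404 0.1227] F [ 0.3679 -1.6868 -9.8901]
```

Request:
{"method": "send_rows", "body": {"motion": [[[0, 0.03, 0, 0, 0, 0, 1], [0, 0.03, 0, 0, 0, 0, 1], [0, 0.03, 0, 0, 0, 0, 1], [0, 0.03, 0, 0, 0, 0, 1], [0, 0.03, 0, 0, 0, 0, 1]]]}}

```text
clock: 20.77
tool_pos: [0.5562, 0.0404, 0.1227]
eef_rot: [0.594, -0.383, 0.383, -0.594]
contact_force: [-0.7, -1.8, -9.9]
opening: 0.133
```

```bash
python3 tt.py
```

```text
t 20.77 turn 64.81 Mz 0.01 j7 0.005 q7 0.2895 p [0.5562 0.0404 0.1227] F [-0.6892 -1.8351 -9.8868]
```

Request:
{"method": "send_rows", "body": {"motion": [[[0, 0.03, 0, 0, 0, -0.015, 1], [0, 0.03, 0, 0, 0, 0, 1], [0, 0.03, 0, 0, 0, 0, 1], [0, 0.03, 0, 0, 0, 0, 1], [0, 0.03, 0, 0, 0, 0, 1]]]}}

```text
clock: 21.18
tool_pos: [0.5562, 0.0404, 0.1227]
eef_rot: [-0.592, 0.387, -0.387, 0.592]
contact_force: [0.1, -1.9, -11.0]
opening: 0.134
```

```bash
python3 tt.py
```

```text
t 21.18 turn 65.5 Mz 0.062 j7 -0.0 q7 0.2821 p [0.5562 0.0404 0.1227] F [  0.1266  -1.869  -11.0064]
```

Request:
{"method": "send_rows", "body": {"motion": [[[0, 0.02, 0, 0, 0, -0.01, 1], [0, 0.02, 0, 0, 0, 0, 1], [0, 0, 0, 0, 0, 0, 1], [0, 0, 0, 0, 0, 0, 1], [0, 0, 0, 0, 0, 0, 1]]]}}

```text
clock: 21.6
tool_pos: [0.5562, 0.0404, 0.1228]
eef_rot: [-0.591, 0.387, -0.388, 0.592]
contact_force: [2.1, -0.5, -11.0]
opening: 0.134
```

```bash
python3 tt.py; python3 snap.py w5; python3 tt.py
```

```text
t 21.6 turn 65.67 Mz -0.013 j7 -0.016 q7 0.2803 p [0.5562 0.0404 0.1228] F [  2.0663  -0.4853 -11.0226]
[0.5562 0.0404 0.1228] [-0.5912  0.3874 -0.3877  0.5917] q [-0.1645  0.7917  0.0159  1.8853 -0.0256  0.4639  0.2803] F [  2.0663  -0.4853 -11.0226] [-0.2333 -0.2671 -0.0131] 0.13418663088316732 21.6
t 21.65 turn 65.67 Mz 0.034 j7 -0.016 q7 0.2803 p [0.5562 0.0404 0.1228] F [  1.5304  -1.0351 -10.678 ]
```

View pics/w5.png

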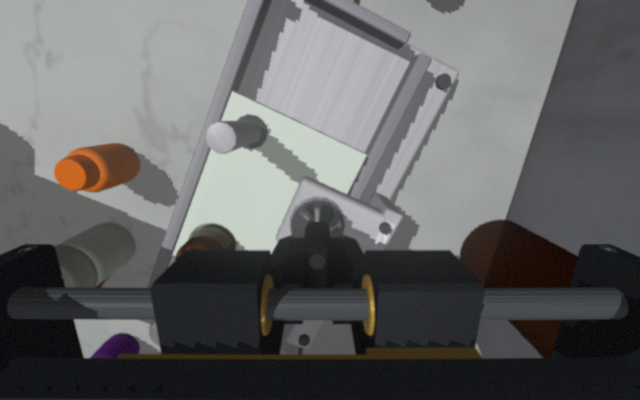

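```bash
python3 - <<'E'
from h import *
d=dict(np.load("w5.npz"));a=d["img"][185:295,265:375,::-1]
a=np.clip(a.astype(float)*2.5,0,255).astype(np.uint8)
cv2.imwrite("pics/w5d.png",cv2.resize(a,None,fx=5,fy=5,interpolation=cv2.INTER_CUBIC))
E
```

```text
(no output)
```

View pics/w5d.png

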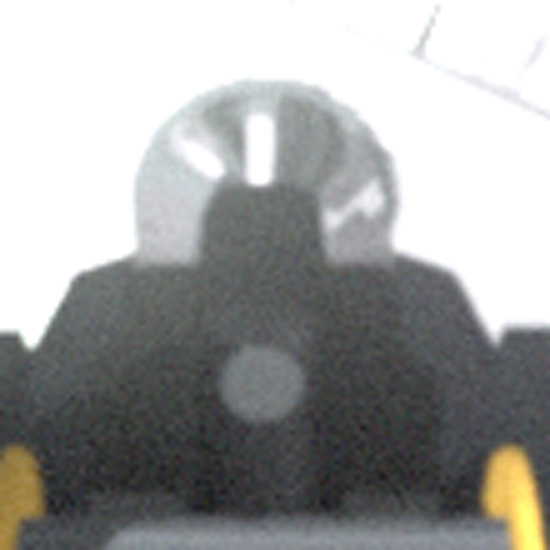

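Request:
{"method": "send_rows", "body": {"motion": [[[0, 0.03, 0, 0, 0, 0, 1], [0, 0.03, 0, 0, 0, 0, 1], [0, 0.03, 0, 0, 0, 0, 1], [0, 0.03, 0, 0, 0, 0, 1], [0, 0.03, 0, 0, 0, 0, 1]]]}}

```text
clock: 22.07
tool_pos: [0.5562, 0.0404, 0.1228]
eef_rot: [-0.589, 0.391, -0.391, 0.589]
contact_force: [3.0, -0.9, -11.3]
opening: 0.137
```

```bash
python3 tt.py
```

```text
t 22.07 turn 66.37 Mz 0.061 j7 -0.01 q7 0.2727 p [0.5562 0.0404 0.1228] F [  2.981   -0.933  -11.2692]
```

Request:
{"method": "send_rows", "body": {"motion": [[[0, 0.03, 0, 0.01, 0, 0.01, 1], [0, 0.03, 0, 0, 0, 0, 1], [0, 0.03, 0, 0, 0, 0, 1], [0, 0.03, 0, 0, 0, 0, 1], [0, 0.03, 0, 0, 0, 0, 1]]]}}

```text
clock: 22.48
tool_pos: [0.5562, 0.0404, 0.1228]
eef_rot: [-0.587, 0.395, -0.395, 0.587]
contact_force: [1.7, -0.8, -10.9]
opening: 0.135
```

```bash
python3 tt.py
```

```text
t 22.48 turn 67.05 Mz 0.048 j7 -0.017 q7 0.2654 p [0.5562 0.0404 0.1228] F [  1.6924  -0.7946 -10.8903]
```

```bash
cat > av.py <<'E'
from plant import get_state,imaging
import numpy as np
M=[];J=[]
for i in range(6):
    s=get_state();M.append(s["moment"]);J.append(s["joint_torque"][6])
    if i<5: imaging.snapshot("top")
print(np.round([m[2] for m in M],3),np.mean([m[2] for m in M]),np.round(J,3))
E
python3 av.py;python3 tt.py
```

```text
[0.048 0.099 0.049 0.063 0.037 0.07 ] 0.06090046707112199 [-0.017 -0.035 -0.043 -0.034 -0.031 -0.03 ]
t 22.73 turn 67.04 Mz 0.07 j7 -0.03 q7 0.2656 p [0.5561 0.0404 0.1227] F [  2.3227   0.1823 -11.0268]
```

Request:
{"method": "send_rows", "body": {"motion": [[[0, -0.2, 0, 0, 0, 0, 1], [0, -0.25, 0, 0, 0, 0, 1], [0, -0.25, 0, 0, 0, 0, 1], [0, -0.25, 0, 0, 0, 0, 1], [0, -0.23, 0, 0, 0, 0, 1]]]}}

```text
clock: 23.15
tool_pos: [0.5561, 0.0403, 0.1227]
eef_rot: [-0.605, 0.366, -0.366, 0.605]
contact_force: [2.0, 1.7, -10.3]
opening: 0.131
```

```bash
python3 av.py;python3 tt.py
```

```text
[-0.025 -0.011  0.003  0.002  0.034 -0.024] -0.0033864111851123033 [-0.13   0.001  0.096  0.034  0.008 -0.001]
t 23.4 turn 61.64 Mz -0.024 j7 -0.001 q7 0.3243 p [0.5561 0.0404 0.1227] F [ 1.7325  0.4832 -9.7933]
```

Request:
{"method": "send_rows", "body": {"motion": [[[0, -0.09, 0, 0, 0.03, 0, 1], [0, 0, 0, 0, 0.04, 0, 1], [0, 0, 0, 0, 0.04, 0, 1], [0, 0, 0, 0, 0.04, 0, 1], [0, 0, 0, 0, 0.03, 0, 1]]]}}

```text
clock: 23.82
tool_pos: [0.5561, 0.0403, 0.1191]
eef_rot: [-0.606, 0.364, -0.364, 0.606]
contact_force: [2.1, 1.3, -8.4]
opening: 0.141
```

```bash
python3 tt.py
```

```text
t 23.82 turn 61.22 Mz -0.032 j7 -0.003 q7 0.3286 p [0.5561 0.0403 0.1191] F [ 2.1075  1.3435 -8.3649]
```

Request:
{"method": "send_rows", "body": {"motion": [[[0, 0, 0, 0, 0.03, 0, 1], [0, 0, 0, 0, 0.03, 0, 1], [0, 0, 0, 0, 0.03, 0, 1], [0, 0, 0, 0, 0, 0, 1], [0, 0, 0, 0, 0, 0, 1]]]}}

```text
clock: 24.23
tool_pos: [0.5561, 0.0403, 0.1176]
eef_rot: [-0.606, 0.364, -0.364, 0.606]
contact_force: [1.4, 2.4, -5.3]
opening: 0.138
```

```bash
python3 tt.py
```

```text
t 24.23 turn 61.22 Mz -0.05 j7 -0.001 q7 0.3286 p [0.5561 0.0403 0.1176] F [ 1.3848  2.3518 -5.2501]
```

Request:
{"method": "send_rows", "body": {"motion": [[[0, 0, 0, -0.01, 0.03, 0.02, 1], [0, 0, 0, 0, 0.02, 0, 1], [0, 0, 0, 0, 0, 0, 1], [0, 0, 0, 0, 0, 0, 1], [0, 0, 0, 0, 0, 0, 1]]]}}

```text
clock: 24.65
tool_pos: [0.5561, 0.0403, 0.117]
eef_rot: [0.606, -0.364, 0.364, -0.606]
contact_force: [-1.5, 1.2, 6.7]
opening: 0.134
```

```bash
python3 tt.py
```

```text
t 24.65 turn 61.24 Mz 0.046 j7 0.004 q7 0.3281 p [0.5561 0.0403 0.117 ] F [-1.4845  1.1838  6.6909]
```

Request:
{"method": "send_rows", "body": {"motion": [[[0, 0, 0, 0, -0.02, 0, 1], [0, 0, 0, 0, 0, 0, 0.7], [0, 0, 0, 0, 0, 0, 0.6], [0, 0, 0, 0, 0, 0, 0.4], [0, 0, 0, 0, 0, 0, 0.3]]]}}

```text
clock: 25.07
tool_pos: [0.5565, 0.0401, 0.1166]
eef_rot: [0.606, -0.364, 0.365, -0.606]
contact_force: [0.3, -0.1, 0.4]
opening: 0.325
```

```bash
python3 tt.py; python3 snap.py w6; python3 snap.py s6 scene 230 150 80 80 7
```

```text
t 25.07 turn 61.25 Mz -0.02 j7 0.0 q7 0.3281 p [0.5565 0.0401 0.1166] F [ 0.338  -0.0719  0.4339]
[0.5565 0.0401 0.1166] [ 0.606  -0.3643  0.3646 -0.6059] q [-0.1532  0.802  -0.0026  1.8861  0.0051  0.4534  0.3281] F [ 0.338  -0.0719  0.4339] [-0.0201 -0.0115 -0.0203] 0.32504835406946786 25.0667
[0.5564 0.0402 0.1166] [ 0.606  -0.3644  0.3645 -0.6059] q [-0.1533  0.8019 -0.0027  1.8862  0.0051  0.4535  0.3281] F [ 0.03   -0.3074 -0.1948] [-0.0356 -0.0313 -0.0039] 0.3449535087961812 25.1167
```

View pics/w6.png

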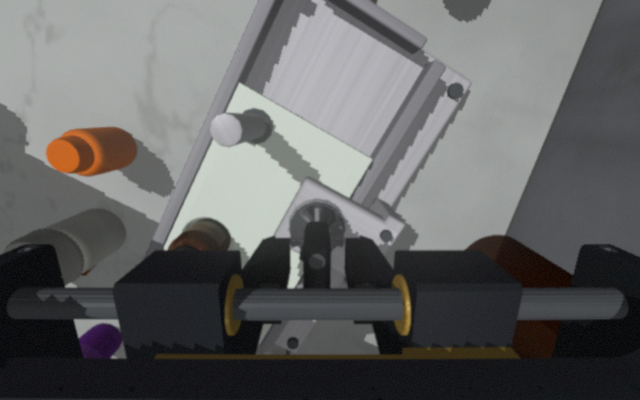

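View pics/s6c.png

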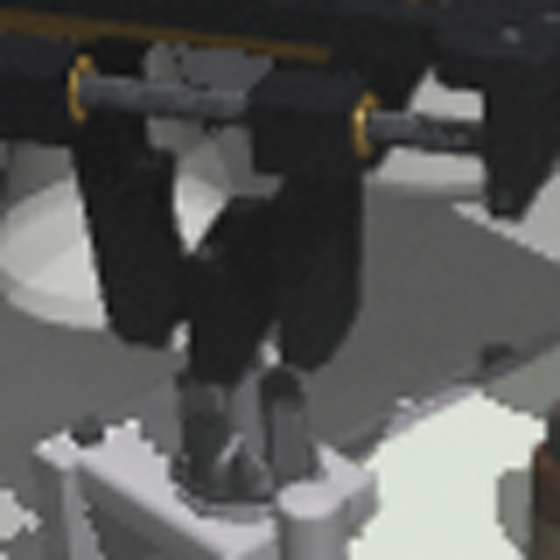

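Request:
{"method": "send_rows", "body": {"motion": [[[0, 0, 0, 0, -0.6, 0, 0.3], [0, 0, 0, 0, -0.8, 0, 0.2], [0, 0, 0, 0, -0.8, 0, 0.1], [0, 0, 0, 0, -0.8, 0, 0], [0, 0, 0, 0, -0.6, 0, 0]]]}}

```text
clock: 25.58
tool_pos: [0.5566, 0.0404, 0.1899]
eef_rot: [-0.606, 0.364, -0.365, 0.606]
contact_force: [0.1, -0.8, 0.1]
opening: 0.503
```

Request:
{"method": "send_rows", "body": {"motion": [[[0, -1, 0, 0, 0, 0, 0], [0, -1, 0, 0, 0, 0, 0], [0, -1, 0, 0, 0, 0, 0], [0, -1, 0, 0, 0, 0, 0], [0, -1, 0, 0, 0, 0, 0]]]}}

```text
clock: 26.0
tool_pos: [0.5563, 0.0404, 0.1887]
eef_rot: [0.667, -0.235, 0.235, -0.667]
contact_force: [-0.8, -0.4, 0.5]
opening: 0.501
```

Request:
{"method": "send_rows", "body": {"motion": [[[0, -1, 0, 0, 0, 0, 0], [0, -1, 0, 0, 0, 0, 0], [0, -1, 0, 0, 0, 0, 0], [0, -1, 0, 0, 0, 0, 0], [0, -1, 0, 0, 0, 0, 0]]]}}

```text
clock: 26.42
tool_pos: [0.5563, 0.0403, 0.1886]
eef_rot: [0.7, -0.098, 0.098, -0.7]
contact_force: [0.0, 0.8, -1.2]
opening: 0.501
```

Request:
{"method": "send_rows", "body": {"motion": [[[0, -1, 0, 0, 0, 0, 0], [0, -1, 0, 0, 0, 0, 0], [0, -1, 0, 0, 0, 0, 0], [0, -0.35, 0, 0, 0, 0, 0], [0, 0, 0, 0, 0, 0, 0]]]}}

```text
clock: 26.83
tool_pos: [0.5563, 0.0402, 0.1886]
eef_rot: [-0.707, 0.005, -0.005, 0.707]
contact_force: [-0.9, 0.1, -0.4]
opening: 0.502
```

```bash
python3 st.py; python3 snap.py w7
```

```text
t 26.83 p [0.5563 0.0402 0.1886] yaw -0.88 down [-0.0002  0.0002 -1.    ] F [-0.944   0.1469 -0.3817] M [ 0.0615 -0.0024 -0.0028] op 0.502 q7 1.0849510477709803
[0.5563 0.0402 0.1886] [-0.707   0.0055 -0.0053  0.7071] q [ 0.0303  0.6994 -0.3103  1.8309  0.3254  0.6614  1.085 ] F [-0.944   0.1469 -0.3817] [ 0.0615 -0.0024 -0.0028] 0.5016740181153393 26.8333
```

View pics/w7.png

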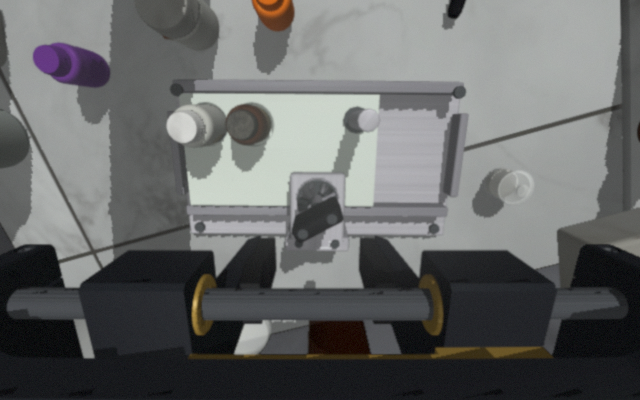

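```bash
python3 - <<'E'
from h import *
d=dict(np.load("w7.npz"));T=d["T"]
print(onz(d,369,119,.106,T))
a=d["img"][90:150,330:400].mean(2);
m=(d["img"][100:140,355:385].min(2)>150)
print(onz(d,303,236,.134,T),onz(d,333,219,.134,T))
E
```

```text
[0.4891 0.0759 0.106 ]
[0.5635 0.0296 0.134 ] [0.5519 0.0496 0.134 ]
```

Request:
{"method": "send_rows", "body": {"motion": [[[0, 0, 0, -0.68, 0, 0.35, 0], [0, 0, 0, -0.68, 0, 0.35, 0], [0, 0, 0, -0.68, 0, 0.35, 0], [0, 0, 0, -0.68, 0, 0.35, 0], [0, 0, 0, -0.68, 0, 0.35, 0]]]}}

```text
clock: 27.3
tool_pos: [0.4883, 0.0768, 0.1888]
eef_rot: [-0.707, 0.006, -0.006, 0.707]
contact_force: [0.7, -0.1, 0.3]
opening: 0.5
```

Request:
{"method": "send_rows", "body": {"motion": [[[0, 0, 0, 0, 0.5, 0, 0], [0, 0, 0, 0, 0.5, 0, 0], [0, 0, 0, 0, 0.5, 0, 0], [0, 0, 0, 0, 0.5, 0, 0], [0, 0, 0, 0, 0, 0, 0]]]}}

```text
clock: 27.72
tool_pos: [0.4881, 0.0764, 0.1474]
eef_rot: [0.707, -0.006, 0.005, -0.707]
contact_force: [-1.0, -0.0, -0.2]
opening: 0.499
```

```bash
python3 st.py; python3 snap.py w8
```

```text
t 27.72 p [0.4881 0.0764 0.1474] yaw -0.91 down [-0.0024 -0.0008 -1.    ] F [-0.9893 -0.0355 -0.1659] M [ 0.0485 -0.0007  0.0026] op 0.499 q7 0.9302639306394653
[0.4881 0.0764 0.1474] [ 0.7074 -0.0064  0.0048 -0.7068] q [-0.1006  0.7029 -0.2386  2.0477  0.3721  0.4341  0.9303] F [-0.9893 -0.0355 -0.1659] [ 0.0485 -0.0007  0.0026] 0.49941137222052673 27.7167
```

View pics/w8.png

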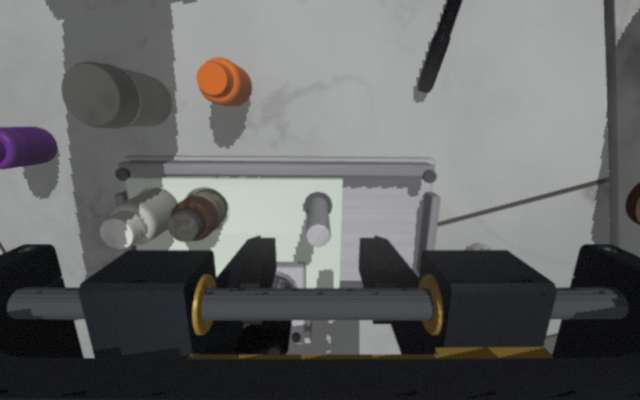

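Request:
{"method": "send_rows", "body": {"motion": [[[0, 0, 0, 0, 0.6, 0, 0], [0, 0, 0, 0, 0.6, 0, 0], [0, 0, 0, 0, 0.6, 0, 0], [0, 0, 0, 0, 0.55, 0, 0.3], [0, 0, 0, 0, 0, 0, 0.4]]], "force": 10}}

```text
clock: 28.18
tool_pos: [0.4884, 0.0765, 0.1008]
eef_rot: [0.707, -0.006, 0.005, -0.707]
contact_force: [-0.4, 0.7, -0.0]
opening: 0.367
```

Request:
{"method": "send_rows", "body": {"motion": [[[0, 0, 0, 0, 0, 0, 0.5], [0, 0, 0, 0, 0, 0, 0.6], [0, 0, 0, 0, 0, 0, 0.7], [0, 0, 0, 0, 0, 0, 0.8], [0, 0, 0, 0, 0, 0, 0.9]]]}}

```text
clock: 28.6
tool_pos: [0.4894, 0.0767, 0.1025]
eef_rot: [-0.707, 0.005, -0.006, 0.707]
contact_force: [0.2, -0.6, 5.1]
opening: 0.177
```

```bash
python3 st.py
```

```text
t 28.6 p [0.4894 0.0767 0.1025] yaw -0.84 down [ 0.0016  0.0006 -1.    ] F [ 0.2071 -0.6475  5.0506] M [ 0.1372  0.0386 -0.0013] op 0.177 q7 0.8955447733089528
```

Request:
{"method": "send_rows", "body": {"motion": [[[0, 0, 0, 0, -0.03, 0.1, 1], [0, 0, 0, 0, 0, 0.2, 1], [0, 0, 0, 0, 0, 0.25, 1], [0, 0, 0, 0, 0, 0.25, 1], [0, 0, 0, 0, 0, 0.25, 1]]]}}

```text
clock: 29.02
tool_pos: [0.4898, 0.0982, 0.1025]
eef_rot: [-0.707, 0.005, -0.006, 0.707]
contact_force: [3.3, -2.1, 2.2]
opening: 0.179
```

```bash
python3 st.py
```

```text
t 29.02 p [0.4898 0.0982 0.1025] yaw -0.84 down [ 0.0014  0.0004 -1.    ] F [ 3.2556 -2.0691  2.1776] M [-0.4018 -0.4955  0.0341] op 0.179 q7 0.8690556833709943
```

Rack slides freely (~2 N).

Request:
{"method": "send_rows", "body": {"motion": [[[0, 0, 0, 0.02, 0, 0.25, 1], [0, 0, 0, 0.01, 0, 0.25, 1], [0, 0, 0, 0, 0, 0.25, 1], [0, 0, 0, 0, 0, 0.25, 1], [0, 0, 0, 0, 0, 0.25, 1]]]}}

```text
clock: 29.43
tool_pos: [0.4904, 0.1231, 0.1025]
eef_rot: [-0.707, 0.005, -0.005, 0.707]
contact_force: [2.9, -2.1, 4.2]
opening: 0.177
```

Request:
{"method": "send_rows", "body": {"motion": [[[0, 0, 0, 0, 0, 0.25, 1], [0, 0, 0, 0, 0, 0.25, 1], [0, 0, 0, 0, 0, 0.2, 1], [0, 0, 0, 0, 0, 0.15, 1], [0, 0, 0, 0, 0, 0.1, 1]]]}}

```text
clock: 29.85
tool_pos: [0.4909, 0.1422, 0.1025]
eef_rot: [-0.707, 0.005, -0.005, 0.707]
contact_force: [3.0, -2.2, 5.4]
opening: 0.177
```

```bash
python3 st.py
```

```text
t 29.85 p [0.4909 0.1422 0.1025] yaw -0.82 down [ 0.0011  0.0007 -1.    ] F [ 2.9916 -2.1812  5.4054] M [-0.3013 -0.6416 -0.0086] op 0.177 q7 0.8181281792369051
```

Request:
{"method": "send_rows", "body": {"motion": [[[0, 0, 0, 0.01, 0, 0.06, 1], [0, 0, 0, 0, 0, 0.05, 1], [0, 0, 0, 0, 0, 0.05, 1], [0, 0, 0, 0, 0, 0.05, 1], [0, 0, 0, 0, 0, 0.04, 1]]]}}

```text
clock: 30.27
tool_pos: [0.491, 0.1467, 0.1025]
eef_rot: [-0.707, 0.005, -0.005, 0.707]
contact_force: [2.2, -1.5, 5.3]
opening: 0.174
```

```bash
python3 st.py
```

```text
t 30.27 p [0.491  0.1467 0.1025] yaw -0.84 down [ 0.0006  0.0003 -1.    ] F [ 2.1898 -1.4759  5.2856] M [-0.3584 -0.5835  0.0147] op 0.174 q7 0.8128474605768943
```

Request:
{"method": "send_rows", "body": {"motion": [[[0, 0, 0, 0, 0, 0.04, 1], [0, 0, 0, 0, 0, 0.04, 1], [0, 0, 0, 0, 0, 0.03, 1], [0, 0, 0, 0, 0, 0.03, 1], [0, 0, 0, 0, 0, 0.02, 1]]]}}

```text
clock: 30.68
tool_pos: [0.4909, 0.1469, 0.1024]
eef_rot: [0.709, -0.006, 0.006, -0.706]
contact_force: [4.0, -7.5, 6.6]
opening: 0.176
```

```bash
python3 st.py
```

```text
t 30.68 p [0.4909 0.1469 0.1024] yaw -0.98 down [-0.0004 -0.004  -1.    ] F [ 4.0137 -7.4747  6.6084] M [-1.4701 -0.7822  0.0218] op 0.176 q7 0.8093168550769038
```

Request:
{"method": "send_rows", "body": {"motion": [[[0, 0, 0, -0.01, -0.02, 0.03, 1], [0, 0, 0, 0, 0, 0, 0.7], [0, 0, 0, 0, 0, 0, 0.5], [0, 0, 0, 0, 0, 0, 0.2], [0, 0, 0, 0, 0, 0, 0]]]}}

```text
clock: 31.1
tool_pos: [0.489, 0.151, 0.1022]
eef_rot: [-0.707, 0.006, -0.004, 0.707]
contact_force: [-0.6, -0.1, 0.5]
opening: 0.377
```

Request:
{"method": "send_rows", "body": {"motion": [[[0, 0, 0, 0, 0, 0, -0.1], [0, 0, 0, 0, -0.6, 0, -0.1], [0, 0, 0, 0, -0.9, 0, -0.1], [0, 0, 0, 0, -0.9, 0, -0.1], [0, 0, 0, 0, -0.9, 0, -0.1]]]}}

```text
clock: 31.52
tool_pos: [0.4896, 0.1508, 0.1691]
eef_rot: [-0.707, 0.005, -0.004, 0.707]
contact_force: [0.7, 0.1, -0.1]
opening: 0.551
```

Request:
{"method": "send_rows", "body": {"motion": [[[0, 0, 0, -0.5, -0.7, 0, -0.1], [0, 0, 0, -0.7, -0.5, 0, -0.1], [0, 0, 0, -0.7, 0, 0, -0.1], [0, 0, 0, -0.5, 0, 0, -0.1], [0, 0, 0, 0, 0, 0, -0.1]]]}}

```text
clock: 31.93
tool_pos: [0.4397, 0.1512, 0.1927]
eef_rot: [0.707, -0.005, 0.003, -0.707]
contact_force: [-1.9, -1.0, 0.3]
opening: 0.551
```

```bash
python3 st.py; python3 snap.py t9 top 200 110 170 140 4;python3 snap.py s9 scene 180 170 190 145 4; python3 snap.py w9
```

```text
t 31.93 p [0.4397 0.1512 0.1927] yaw -0.68 down [-0.003  -0.0007 -1.    ] F [-1.858  -1.0364  0.3425] M [0.0125 0.026  0.0001] op 0.551 q7 0.8116188513310313
[0.4397 0.1512 0.1927] [ 0.7073 -0.0053  0.0032 -0.7068] q [-0.2666  0.5959 -0.254   2.0926  0.3024  0.4902  0.8116] F [-1.858  -1.0364  0.3425] [0.0125 0.026  0.0001] 0.55123622112924 31.9333
[0.4413 0.1513 0.1927] [ 0.7071 -0.005   0.004  -0.707 ] q [-0.266   0.5968 -0.2533  2.0898  0.3026  0.4903  0.8122] F [ 0.6604 -0.2902  0.1798] [-0.0069 -0.0809 -0.0451] 0.5457013478264623 31.9833
[0.4424 0.1514 0.1927] [-0.707   0.0049 -0.0047  0.7072] q [-0.2656  0.5974 -0.2528  2.088   0.3028  0.4903  0.8123] F [-0.8256 -0.0442  0.2574] [ 0.0627 -0.028  -0.0362] 0.5476141895658233 32.0333
```

View pics/t9c.png

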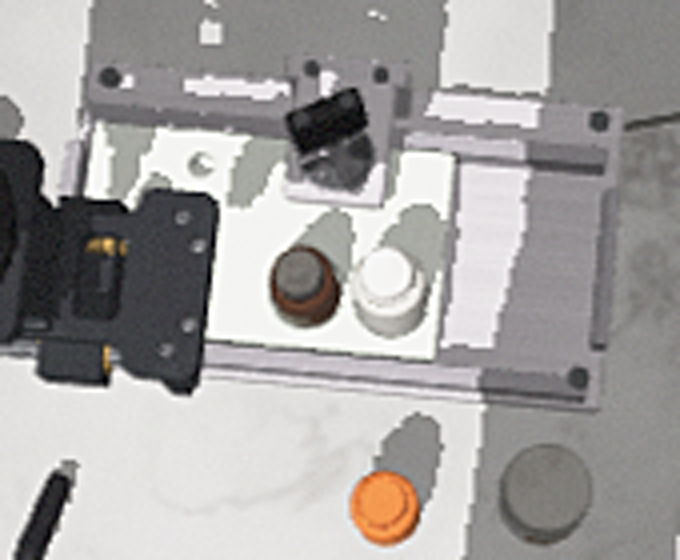

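View pics/s9c.png

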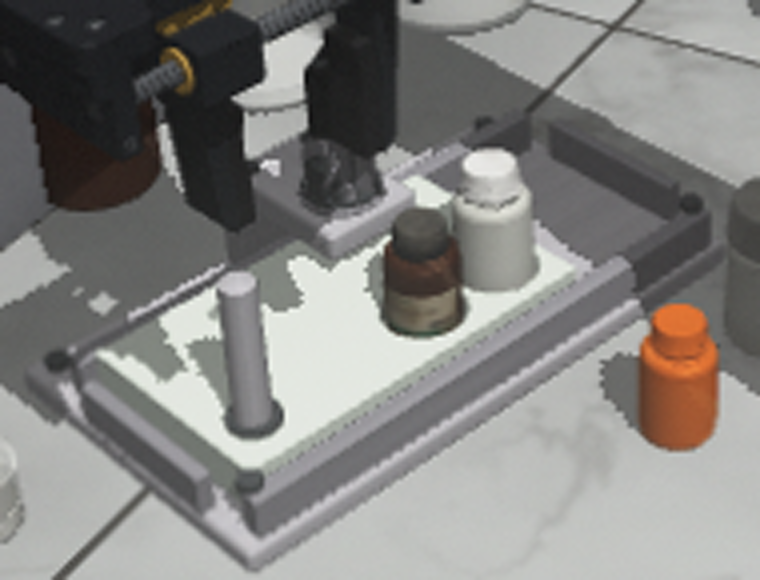

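View pics/w9.png

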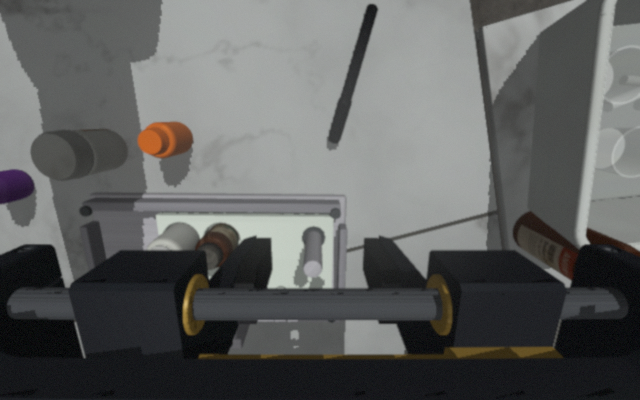

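```bash
python3 - <<'E'
from h import *
S=dict(np.load("s9.npz"));d=dict(np.load("w9.npz"))
print(onz(S,238/4+180-.4,281/4+170-.4,.106), onz(d,313,268,.106,d["T"]))
from plant import job
print(job.finish_job())
E
```

```text
[0.4895 0.1459 0.106 ] [0.4904 0.1464 0.106 ]
the job is handed in; nothing more can be done
None
```

I parked the plunger in its rest notch, slid the rack fully left against its stop, let go, and handed the job in at about 32 s of the 72 s.

- **Plunger:** I lifted it about 14.7 mm and turned it clockwise in small steps. The stop came on softly at about 63–64° from locked. I noticed it late, so the hand turned on to about 67°. The averaged torque there was 0.06 Nm, with a largest single reading of 0.10 Nm against the 0.17 Nm limit. I backed off to about 61° and let it down. It seated at about 9 to 9.5 mm lift, and the picture taken after release shows the wing still turned and raised.
- **Rack:** It moved about 70.2 mm with around 2 N of resistance. At the end the force rose to about 7.5 N with no further movement. The post top then measured at y ≈ 0.146 m in both the scene and wrist pictures, against about 0.146 m expected.
- **Last pictures:** Both vials stand upright in their pockets, the jar still stands in front of the stand, and the gripper is open and clear of everything.

The single-reading torque noise was about ±0.03 Nm, so the stop angle is only good to about 1°. No final check failed. The y positions from the first camera fix and from the grip differed by about 1 mm, and I corrected that by feel while gripping.

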